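# Tighten and log the adapter nuts

### The job

First run the captive brass nut on every adapter in the oak stand down clockwise with the fingers until it is hand tight (red line at the white tick); then use the spanner to pull each of them fully tight, to the stop at the green tick, and lay the spanner back in the middle of its cork mat, lengthwise. Then log the batch: press the blue, the yellow and the green button all the way down, one at a time in that order. The adapters stay in the stand; leave the knee plate, gear and gauge block where they are.

Things in the scene. Friction and masses are not known exactly. Their poses are not given: they have to be found in the camera images.
- stand: Oak stand, 400 mm (its y) x 100 mm x 45 mm high, fixed to the bench; origin at the centre of its underside. Three square pockets, 51 mm wide and 35 mm deep, in a row along its y at -125, 0 and 125 mm, each may hold one socket adapter; one may be empty.
- adapterA: Upright aluminium socket adapter A, 0.73 kg, its 50 mm square foot standing loosely in a pocket of the stand (0.6 mm play a side); origin at its underside, 10 mm above the bench, axes as the stand's. Black round index plate, 68 mm in diameter, top at 62 mm; captive brass nut above. Plate ticks show where the nut's red line stands: white = hand tight, green = fully tight. None if absent.
- nutA_top (a point): Centre of the top face of the captive brass hex nut on adapter A: 36 mm across flats (42 over corners), 28 mm high, top 94 mm above the adapter's origin, underside 4 mm above the plate. Turns about the vertical, never rises. Frame turns with the nut: z up, x along the red line to a corner, so two flats are parallel to x (others every 60 degrees).
- nutA (a joint): Free run of nut A, rad, growing clockwise seen from above, 0 to 2.6. Starts loose at 0 to 0.8; light to turn (0.05 N m); at 2.6 it is hand tight (red line at the white tick). Stays where it is left.
- seatA (a joint): Final tightening of nut A, rad, growing clockwise seen from above, 0 to 0.8 (stop; red line at the green tick). Yields only to about 0.5 N m, so it stays at 0 until the free run is used up, then the nut turns on stiffly. Stays where it is left. The nut's whole turn is joint nutA + joint seatA.
- adapterB: Upright aluminium socket adapter B, 0.73 kg, its 50 mm square foot standing loosely in a pocket of the stand (0.6 mm play a side); origin at its underside, 10 mm above the bench, axes as the stand's. Black round index plate, 68 mm in diameter, top at 62 mm; captive brass nut above. Plate ticks show where the nut's red line stands: white = hand tight, green = fully tight. None if absent.
- nutB_top (a point): Centre of the top face of the captive brass hex nut on adapter B: 36 mm across flats (42 over corners), 28 mm high, top 94 mm above the adapter's origin, underside 4 mm above the plate. Turns about the vertical, never rises. Frame turns with the nut: z up, x along the red line to a corner, so two flats are parallel to x (others every 60 degrees).
- nutB (a joint): Free run of nut B, rad, growing clockwise seen from above, 0 to 2.6. Starts loose at 0 to 0.8; light to turn (0.05 N m); at 2.6 it is hand tight (red line at the white tick). Stays where it is left.
- seatB (a joint): Final tightening of nut B, rad, growing clockwise seen from above, 0 to 0.8 (stop; red line at the green tick). Yields only to about 0.5 N m, so it stays at 0 until the free run is used up, then the nut turns on stiffly. Stays where it is left. The nut's whole turn is joint nutB + joint seatB.
- adapterC: Upright aluminium socket adapter C, 0.73 kg, its 50 mm square foot standing loosely in a pocket of the stand (0.6 mm play a side); origin at its underside, 10 mm above the bench, axes as the stand's. Black round index plate, 68 mm in diameter, top at 62 mm; captive brass nut above. Plate ticks show where the nut's red line stands: white = hand tight, green = fully tight. None if absent.
- nutC_top (a point): Centre of the top face of the captive brass hex nut on adapter C: 36 mm across flats (42 over corners), 28 mm high, top 94 mm above the adapter's origin, underside 4 mm above the plate. Turns about the vertical, never rises. Frame turns with the nut: z up, x along the red line to a corner, so two flats are parallel to x (others every 60 degrees).
- nutC (a joint): Free run of nut C, rad, growing clockwise seen from above, 0 to 2.6. Starts loose at 0 to 0.8; light to turn (0.05 N m); at 2.6 it is hand tight (red line at the white tick). Stays where it is left.
- seatC (a joint): Final tightening of nut C, rad, growing clockwise seen from above, 0 to 0.8 (stop; red line at the green tick). Yields only to about 0.5 N m, so it stays at 0 until the free run is used up, then the nut turns on stiffly. Stays where it is left. The nut's whole turn is joint nutC + joint seatC.
- spanner: Loose open-ended spanner, 0.28 kg; origin at its underside near the balance point, z up, x lengthwise. Blue handle x = -105 to 20 mm, 22 wide, 20 high. Steel head z = 3 to 17, 57 wide (flares 65), open to +x: 39 mm between parallel prongs, closed back at x = 63, prongs to 104, flared tips to 116; mouth centre (the nut's axis) x = 85, z = 10. Plays 0.17 rad on a nut before it bites.
- mat: Cork mat, fixed, 270 mm (x) x 130 mm (y) x 3 mm; origin at the centre of its underside. The spanner starts on it. Mat and button box may change sides.
- kneeplate: Bystander: gold anodized knee cap plate lying flat, 75 x 64 x 7 mm, loose.
- gear: Bystander: matte white nylon gear lying flat, 74 mm across, 25 mm high, loose.
- gauge: Bystander: clear acrylic gauge block 80 x 30 x 30 mm, loose.
- blue_top (a point): Centre of the top of the blue round push button, 32 mm in diameter (48 mm bright-edged dark housing); the top stands 52 mm above the bench. Pressed straight down. The three buttons stand in a row 70 mm apart, in varying order of colour, on a grey logger box 250 x 120 x 30 mm fixed to the bench.
- blue (a joint): Travel of the blue button, m: 0 up, 0.006 fully down (5 N); counts as pressed beyond 0.004. Springs back up.
- yellow_top (a point): Centre of the top of the yellow round push button, 32 mm in diameter (48 mm bright-edged dark housing); the top stands 52 mm above the bench. Pressed straight down. The three buttons stand in a row 70 mm apart, in varying order of colour, on a grey logger box 250 x 120 x 30 mm fixed to the bench.
- yellow (a joint): Travel of the yellow button, m: 0 up, 0.006 fully down (5 N); counts as pressed beyond 0.004. Springs back up.
- green_top (a point): Centre of the top of the green round push button, 32 mm in diameter (48 mm bright-edged dark housing); the top stands 52 mm above the bench. Pressed straight down. The three buttons stand in a row 70 mm apart, in varying order of colour, on a grey logger box 250 x 120 x 30 mm fixed to the bench.
- green (a joint): Travel of the green button, m: 0 up, 0.006 fully down (5 N); counts as pressed beyond 0.004. Springs back up.
Mind the look-alikes: they are no part of the job. What is shaped like the adapterC but orange, purple or turquoise is not meant.

How it is judged:
On the way, in this order (a step that is already met when the one before it is completed fails the run):
1. every nut run down hand tight (free run beyond 2.45 rad) (value of joint each of nutA, nutB, nutC above 2.45 rad), for 0.1 s.
2. every nut pulled fully tight (final tightening beyond 0.62 rad) (value of joint each of seatA, seatB, seatC above 0.62 rad), for 0.1 s.
3. spanner let go on its mat (within 55 mm of its middle and 0.5 rad of its length) (horizontal distance between spanner and mat below 0.055 m and height (world z) of spanner below 0.03 m and angle between the x axis of spanner and the x axis of mat, either way round below 0.5 rad and contact force between the fingers and spanner below 0.1 N and linear speed of spanner below 0.02 m/s), for 0.2 s.
4. blue button pressed alone (value of joint blue above 0.004 m and value of joint each of yellow, green below 0.002 m), for 0.05 s.
5. yellow button pressed alone (value of joint yellow above 0.004 m and value of joint each of blue, green below 0.002 m), for 0.05 s.
6. green button pressed alone (value of joint green above 0.004 m and value of joint each of blue, yellow below 0.002 m), for 0.05 s.
At the end, for the whole second after the job is handed in: Each nut present: free run over 2.45 rad, final tightening over 0.62 rad, adapter still upright in its pocket (10 mm). Spanner at rest on the mat, within 55 mm of its middle and 0.5 rad of its length's. Buttons up. Knee plate, gear and gauge block within 20 mm of their starts (all of step 1 and all of step 2 and distance of each of adapterA, adapterB, adapterC from where it was at the start of the episode below 0.01 m and angle between each of adapterA, adapterB, adapterC's own z axis and vertical below 0.1 rad and horizontal distance between spanner and mat below 0.055 m and height (world z) of spanner below 0.03 m and angle between the x axis of spanner and the x axis of mat, either way round below 0.5 rad and linear speed of spanner below 0.02 m/s and value of joint each of blue, yellow, green below 0.002 m and distance of each of kneeplate, gear, gauge from where it was at the start of the episode below 0.02 m); the robot touches nothing.
It fails at once if final tightening done with the fingers on an adapter instead of the spanner ((value of joint seatA between 0.35 and 0.55 rad and contact force between the fingers and adapterA above 1 N) or (value of joint seatB between 0.35 and 0.55 rad and contact force between the fingers and adapterB above 1 N) or (value of joint seatC between 0.35 and 0.55 rad and contact force between the fingers and adapterC above 1 N)).
It fails at once if two logger buttons down together (value of joint each of blue, yellow above 0.003 m or value of joint each of blue, green above 0.003 m or value of joint each of yellow, green above 0.003 m).
It fails at once if a logger button pressed before every nut is fully tight (value of joint any of blue, yellow, green above 0.003 m and value of joint any of seatA, seatB, seatC below 0.6 rad).
It fails at once if a bystander moved by more than 20 mm (distance of any of kneeplate, gear, gauge from where it was at the start of the episode above 0.02 m).
Of adapterA, adapterB, adapterC only 2 to 3 are there at a start; the rules pass over those that are not, and their reading is None.
At some moment in a run one of spanner may be knocked a few centimetres aside while the robot is not near it.
It also fails if it takes over 210 s, if anything falls off the work surface, if the arm or the gripper's body presses on something with over 40 N, if the wrist force passes 120 N, or if a joint passes its speed limit or range.

### The arm

A 6-joint arm with a two-finger parallel gripper is mounted at the origin on the work surface. World frame = base frame: x ahead of the robot, y to its left, z up, the work surface at z = 0. Lengths are in m, angles in rad, forces in N, time in s.
With the tool pointing down it reaches from about 0.35 to 0.775 m from the base axis. Payload 5.5 kg.
Tool frame: the origin (TCP) lies between the finger pads; the fingertips stand 8 mm ahead of it and the grasp point (between the pads) lies 11 mm behind it; z points along the fingers, y is the line along which they close (so a half turn about z gives the same grasp; the last joint's range is limited). The gripper opens to 85 mm and grips with 20 to 120 N. Pads are 22 mm wide; open, the fingers measure 114 mm over their backs; the gripper's body (76 mm by 85 mm) begins 54 mm behind the grasp point. The pads swing forward as they close: fully open they stand 13 mm farther back than shut.
Start: joints at [1.128, 0.313, 0.046, 1.304, 0, 1.431], TCP at [0.171, 0.549, 0.239] pointing down, gripper open.
Joint ranges: [-2.76, 2.76], [-0.86, 1.69], [-1.03, 1.26], [-2.2, 2.34], [-1.47, 1.5], [-3.14, 3.14]. Speed limits (rad/s): [2.57, 2.57, 3.14, 3.14, 3.14, 3.14].

### API

Orientations are given as a unit quaternion [w, x, y, z].
In Python, from workcell import env gives the robot as it stands.
- The arm moves only by the tool move_arm, never from a script. Its argument "moves" is one flat list of numbers, 5 for each row, row after row: the shift along the world's x, y, z in m, then the turn about the world's z in rad, then the finger opening in m, from 0 to 0.0854. A call has 1 to 12 rows; each row is the pose to reach, as a shift and turn from the pose commanded when the call began; what a row does not reach only later rows make up. A row lasts 1/12 s, in which the tool goes at most 41.7 mm and 7.16 degrees, less where a joint would pass 70% of its speed; a pose out of reach is approached as far as the arm can. A call with a gripper value outside its range is refused whole. The fingers move at their own pace and stop on an object; "newtons" is the grip in N (left out, the last holds). Time passes only in rows, so rows that repeat a pose let the fingers close. It gives the time, the measured TCP pose, the force, the opening and the grip force at its end, in the units of the state.
- env.get_state(): the state, without advancing time (a new reading comes with each control period).
- env.read_camera(name): name is "side" or "top" or "wrist"; returns a dict with "pixels" (384x512x3 uint8, red, green, blue), "camera_matrix" (3x3 intrinsics, pixels), "rvec" (rotation vector, rad) and "tvec" (3), from world to camera coordinates, as OpenCV has them. Camera axes: x right, y down, z forward; pixel columns grow to the right and rows downward; lengths in m; the calibration is good to about 2 mm. A picture is of the moment at which its call begins. There is no depth.
- env.hand_in(): hands the job in; it is judged then, once.
The state is a dict: "clock": time; "joint_pos": joint angles; "qvel": joint speeds; "tau": joint torques, N m; "tcp_pos": TCP position; "orientation": TCP orientation; "wrist_force": force on the tool from outside, world axes, zero at the start; "ft_torque": the same for the moment, N m; "finger_gap": finger opening in m; "grip_force": force on a finger pad.
Only numpy, scipy, OpenCV 4.12 (cv2) and the standard library are available. Lean on these libraries where they do the work, as an engineer would, in place of code of your own. Each camera call takes 0.05 s, during which the arm holds its last target. There are 200 camera calls.

## Working session

There is one attempt and no reset: what is moved stays moved. The work goes in short steps, Python scripts to look and compute and a tool call to move; the robot and the scene stay as the last step left them, time stands still between calls to the robot, and variables do not carry over. Pictures are saved under pics/ and viewed, at most 14 in all, crops included, and the job is handed in when it is done.

Besides the shell and the picture viewer there is one more tool, called after "Request:" as name(argument=value, ...) on one line, values as JSON. move_arm: Moves the arm, as the interface text tells. Its arguments: {"type":"object","properties":{"moves":{"type":"array"},"newtons":{"type":"number"}},"required":["moves"]}

```bash
mkdir -p pics; ls; cat > h.py <<'E'
import numpy as np, cv2
from workcell import env
def cam(n):
    c=env.read_camera(n); K=np.array(c["camera_matrix"],float); R=cv2.Rodrigues(np.array(c["rvec"],float))[0]; t=np.array(c["tvec"],float).ravel()
    return c["pixels"],K,R,t
def save(n,f):
    c=cam(n); cv2.imwrite("pics/"+f+".png",c[0][:,:,::-1]); np.savez("pics/"+f+".npz",p=c[0],K=c[1],R=c[2],t=c[3]); return c
def load(f):
    d=np.load("pics/"+f+".npz"); return d["p"],d["K"],d["R"],d["t"]
def proj(c,P):
    q=(c[1]@(c[2]@np.atleast_2d(P).T+c[3][:,None])).T; return q[:,:2]/q[:,2:]
def onz(c,uv,z):
    o=-c[2].T@c[3]; d=c[2].T@np.linalg.inv(c[1])@np.array([uv[0],uv[1],1.]); return o+d*(z-o[2])/d[2]
def tri(cs,uvs):
    A=0;b=0
    for c,uv in zip(cs,uvs):
        o=-c[2].T@c[3]; d=c[2].T@np.linalg.inv(c[1])@np.array([uv[0],uv[1],1.]); d/=np.linalg.norm(d); M=np.eye(3)-np.outer(d,d); A=A+M; b=b+M@o
    return np.linalg.solve(A,b)
E
python3 - <<'E'
from h import *
a=save("top","t0");b=save("side","s0")
print(env.get_state())
for c in(a,b): print(c[1][0,0],-c[2].T@c[3],c[2][2])
cv2.imwrite("pics/both.png",cv2.resize(np.vstack([a[0],b[0]])[:,:,::-1],None,fx=.78,fy=.78))
E
```

```text
pics
{'clock': 0.1, 'joint_pos': array([ 1.12839628e+00,  3.13944632e-01,  4.51175427e-02,  1.30359738e+00,
       -1.96115454e-05,  1.43117749e+00]), 'qvel': array([-1.08260790e-03, -1.30614008e-03,  1.48521947e-03, -2.03907841e-04,
       -2.42581035e-04, -5.47869848e-05]), 'tau': array([ 3.49883361e-03, -4.81724167e+01,  2.99243653e+01,  1.27109824e-02,
       -7.71286949e-06,  5.03244252e-06]), 'tcp_pos': array([0.17129055, 0.54844387, 0.23849723]), 'orientation': array([-2.24179075e-04,  1.50812917e-01,  9.88561987e-01, -7.82656030e-04]), 'wrist_force': array([-0.29836438,  0.72216234,  0.27396473]), 'ft_torque': array([ 0.03860795, -0.02133986,  0.0222956 ]), 'grip_force': 0.0, 'finger_gap': 0.08538279346319397}
351.2874109354371 [ 0.44436503 -0.06521071  1.10079368] [ 0.13802475 -0.00502432 -0.99041604]
391.31102913072505 [0.16823065 0.9830192  0.72594086] [ 0.33178401 -0.81932849 -0.46756839]
```

View pics/t0.png

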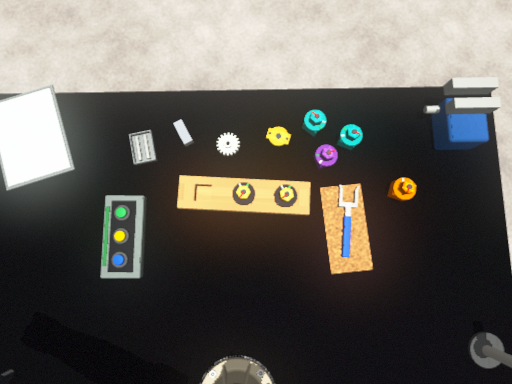

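View pics/s0.png

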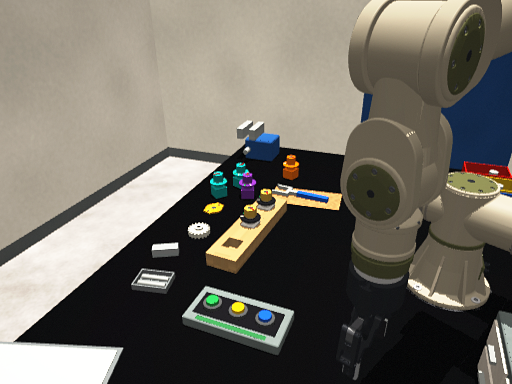

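Top view: the stand spans about (180–310, 178–215). It has an empty pocket at (203,192) and brass nuts at (244,192) and (286,194). The spanner lies on the mat at (347,222) with its mouth up (+x). The buttons are green (121,212), yellow (120,236) and blue (119,259). The turquoise (315,120 and 351,135), purple (326,155) and orange (404,188) pieces are look-alikes standing outside the stand. Only the two brass-nut adapters in the stand fit the description, and I'll confirm that in a crop.

```bash
python3 - <<'E'
from h import *
a=load("t0");b=load("s0")
f=lambda n,uv,z:print(n,onz(a,uv,z).round(3))
f("nutL",(244,190),.104);f("nutR",(286.5,193),.104)
f("g",(121,212),.052);f("y",(120,236),.052);f("b",(119,259),.052)
for uv in [(182,176),(310,181.5),(309,215),(178,209)]: f("stand",uv,.045)
for uv in [(321,187),(360,184),(372,269),(332,273)]: f("mat",uv,.003)
f("sp tail",(346.5,256),.015);f("sp tips",(340,186),.015);f("sp tips",(358,185),.015)
print("tri yellow",tri((a,b),((120,236),(238,308))), "blue",tri((a,b),((119,259),(265,316))))
cv2.imwrite("pics/crop.png",np.vstack([cv2.resize(a[0][170:225,220:320,::-1],(700,385),interpolation=cv2.INTER_CUBIC),cv2.resize(b[0][180:230,220:350,::-1],(700,200),interpolation=cv2.INTER_CUBIC)]))
E
```

```text
nutL [ 0.598 -0.033  0.104]
nutR [ 0.587 -0.155  0.104]
g [0.546 0.337 0.052]
y [0.474 0.337 0.052]
b [0.407 0.338 0.052]
stand [0.653 0.157 0.045]
stand [ 0.63  -0.233  0.045]
stand [ 0.527 -0.226  0.045]
stand [0.552 0.168 0.045]
mat [ 0.619 -0.274  0.003]
mat [ 0.626 -0.398  0.003]
mat [ 0.361 -0.42   0.003]
mat [ 0.351 -0.296  0.003]
sp tail [ 0.402 -0.34   0.015]
sp tips [ 0.619 -0.332  0.015]
sp tips [ 0.621 -0.388  0.015]
tri yellow [0.47420817 0.33997722 0.04466977] blue [0.4055634  0.34061389 0.04360072]
```

View pics/crop.png

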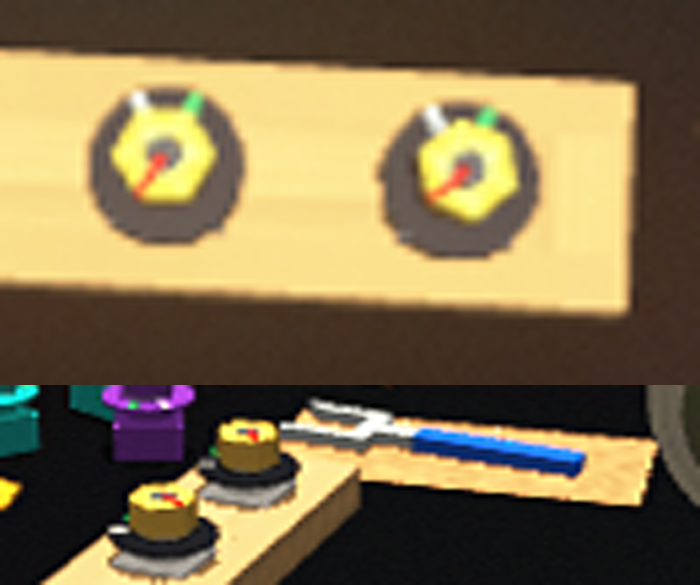

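Confirmed in the crop: both nuts in the stand are brass on black plates. Their red lines point down-left, with the white tick at top-left and the green tick at top-right. I'm moving over the left nut for a wrist look.

Request:
move_arm(moves=[0.427,-0.55,0.03,0.65,0.085,0.427,-0.55,0.03,0.65,0.085,0.427,-0.55,0.03,0.65,0.085,0.427,-0.55,0.03,0.65,0.085,0.427,-0.55,0.03,0.65,0.085,0.427,-0.55,0.03,0.65,0.085,0.427,-0.55,0.03,0.65,0.085,0.427,-0.55,0.03,0.65,0.085,0.427,-0.55,0.03,0.65,0.085,0.427,-0.55,0.03,0.65,0.085,0.427,-0.55,0.03,0.65,0.085,0.427,-0.55,0.03,0.65,0.085])

```text
clock: 1.1
tcp_pos: [0.4675, 0.1669, 0.26]
orientation: [-0.0, -0.173, 0.985, 0.0]
wrist_force: [0.7, 0.4, -0.3]
finger_gap: 0.085
grip_force: 0.0
```

Request:
move_arm(moves=[0.427,-0.55,0.03,0.65,0.085])

```text
clock: 1.18
tcp_pos: [0.4915, 0.1363, 0.2616]
orientation: [-0.0, -0.229, 0.973, 0.0]
wrist_force: [1.3, -0.4, -0.3]
finger_gap: 0.0848
grip_force: 0.0
```

Request:
move_arm(moves=[0.1,-0.14,0.0,-0.12,0.085,0.1,-0.14,0.0,-0.12,0.085,0.1,-0.14,0.0,-0.12,0.085,0.1,-0.14,0.0,-0.12,0.085,0.1,-0.14,0.0,-0.12,0.085,0.1,-0.14,0.0,-0.12,0.085,0.1,-0.14,0.0,-0.12,0.085,0.1,-0.14,0.0,-0.12,0.085])

```text
clock: 1.85
tcp_pos: [0.5897, -0.0004, 0.2616]
orientation: [-0.001, -0.171, 0.985, 0.0]
wrist_force: [0.4, 0.2, 0.1]
finger_gap: 0.0849
grip_force: 0.0
```

```bash
python3 - <<'E'
from h import *
s=env.get_state();print(s["tcp_pos"],s["orientation"].round(3),s["joint_pos"].round(3))
c=save("wrist","w0");print(-c[2].T@c[3],c[2][2])
print(proj(c,[[.598,-.033,.104],[.587,-.155,.104]]))
E
```

```text
[ 5.89663066e-01 -3.66124178e-04  2.61629674e-01] [-0.001 -0.171  0.985  0.   ] [-0.137  0.339  0.137  1.37   0.    -0.481]
[ 0.51720121 -0.02601059  0.39675573] [ 0.27963629  0.10090619 -0.95478871]
[[211.70799993 169.90383911]
 [ 80.33034312 111.62371192]]
```

View pics/w0.png

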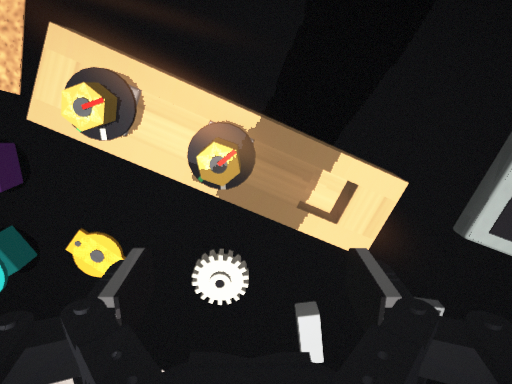

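The wrist view shows nut L's top centre near (219,163), nut R's near (83,106), the gear at (220,278), the knee plate at (97,253), and the spanner out of view. I'll refine these with an enlarged crop.

```bash
python3 - <<'E'
from h import *
c=load("w0");a=load("t0")
print(c[1][0,0])
I=c[0][:,:,::-1]
cv2.imwrite("pics/w0c.png",np.hstack([cv2.resize(I[120:195,182:260],(390,375),interpolation=cv2.INTER_CUBIC),cv2.resize(I[65:140,50:128],(390,375),interpolation=cv2.INTER_CUBIC)]))
for n,uv,ua in(("L",(219,163),(244,190)),("R",(83,106),(286.5,193))):
    print(n,onz(c,uv,.104),tri((c,a),(uv,ua)))
    # hole/red segments
hsv=cv2.cvtColor(c[0],cv2.COLOR_RGB2HSV)
red=((hsv[...,0]<6)|(hsv[...,0]>174))&(hsv[...,1]>150)&(hsv[...,2]>110)
n,l,st,ce=cv2.connectedComponentsWithStats(red.astype(np.uint8))
for i in range(1,n):
    if st[i,4]>15:
        ys,xs=np.nonzero(l==i);P=np.array([onz(c,(x,y),.104)[:2] for x,y in zip(xs,ys)]);m=P.mean(0);u,s,v=np.linalg.svd(P-m);print(ce[i],st[i,4],m,v[0],np.ptp((P-m)@v[0]),np.degrees(np.arctan2(v[0][1],v[0][0])))
E
```

```text
332.97512148363114
L [ 0.58969489 -0.02878403  0.104     ] [ 0.61185939 -0.03011289  0.01360295]
R [ 0.58156845 -0.1537725   0.104     ] [ 0.58545443 -0.15629866  0.09730419]
[ 91.68269231 103.14423077] 104 [ 0.57672904 -0.14728285] [ 0.62645085 -0.77946092] 0.01991085898640868 -51.21124454175629
[225.43589744 158.16666667] 78 [ 0.58355717 -0.02475104] [ 0.86771564 -0.49706093] 0.018852101891627372 -29.805742607584094
```

View pics/w0c.png

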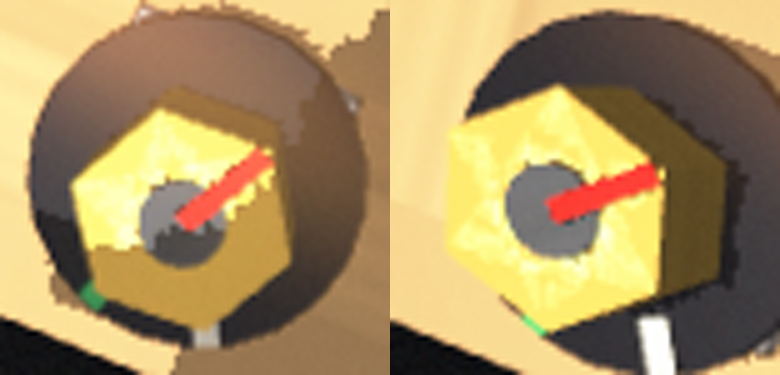

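```bash
python3 - <<'E'
from h import *
c=load("w0");a=load("t0")
W=lambda x,y,r=0:(x/5+182,y/5+120) if not r else ((x-390)/5+50,y/5+65)
T=lambda x,y:(x/7+220,y/7+170)
for n,r,ce,ct,tip,wh,gr,ell in(("L",0,(181,221),(163,153),(268,155),(205,340),(93,297),(198,180)),("R",1,(553,210),(467,172),(657,175),(655,340),(535,325),(603+20,195))):
    C=onz(c,W(*ce,r),.104);print(n,"wrist",C,"top",onz(a,T(*ct),.104),"tri",tri((c,a),(W(*ce,r),T(*ct))))
    d=onz(c,W(*tip,r),.104)-C;print(" red",np.degrees(np.arctan2(d[1],d[0])),np.hypot(*d[:2]))
    for k,p in(("w",wh),("g",gr)):
        d=onz(c,W(*p,r),.072)-C;print("  ",k,np.degrees(np.arctan2(d[1],d[0])),np.hypot(*d[:2]))
E
```

```text
L wrist [ 0.59098882 -0.02911681  0.104     ] top [ 0.59238333 -0.0313485   0.104     ] tri [ 0.59556813 -0.03000455  0.08459857]
 red 146.99423300485003 0.01986938708146951
   w 21.804001686506552 0.0323910747023543
   g -22.771362354237677 0.0315340697727245
R wrist [ 0.58250882 -0.15392975  0.104     ] top [ 0.58232925 -0.15567758  0.104     ] tri [ 0.58326701 -0.15603789  0.09930072]
 red 127.08873919545167 0.01942953737967794
   w 20.981194103794284 0.026576641820466276
   g -23.523724151689613 0.032512414729075026
```

Request:
move_arm(moves=[0.002,-0.03,-0.08,0.12,0.085,0.002,-0.03,-0.08,0.12,0.085,0.002,-0.03,-0.08,0.12,0.085,0.002,-0.03,-0.15,0.12,0.085,0.002,-0.03,-0.178,0.12,0.085,0.002,-0.03,-0.178,0.12,0.085,0.002,-0.03,-0.178,0.12,0.085], newtons=30)

```text
clock: 2.48
tcp_pos: [0.5892, -0.0294, 0.0807]
orientation: [-0.003, -0.23, 0.973, 0.002]
wrist_force: [0.1, 0.2, 0.2]
finger_gap: 0.0851
grip_force: 0.0
```

Request:
move_arm(moves=[0,0,0,0,0.03,0,0,0,0,0.03,0,0,0,0,0.03,0,0,0,0,0.03,0,0,0,0,0.03,0,0,0,0,0.03], newtons=30)

```text
clock: 2.98
tcp_pos: [0.5936, -0.0301, 0.0862]
orientation: [0.002, -0.23, 0.973, 0.001]
wrist_force: [-2.7, 5.6, 8.0]
finger_gap: 0.0356
grip_force: 32.9
```

Request:
move_arm(moves=[0.002,-0.0005,0.003,-0.12,0.03,0.002,-0.0005,0.003,-0.24,0.03,0.002,-0.0005,0.003,-0.36,0.03,0.002,-0.0005,0.003,-0.48,0.03,0.002,-0.0005,0.003,-0.6,0.03,0.002,-0.0005,0.003,-0.72,0.03,0.002,-0.0005,0.003,-0.84,0.03,0.002,-0.0005,0.003,-0.96,0.03,0.002,-0.0005,0.003,-1.08,0.03,0.002,-0.0005,0.003,-1.2,0.03], newtons=30)

```text
clock: 3.82
tcp_pos: [0.5933, -0.0316, 0.0864]
orientation: [-0.001, 0.363, 0.932, -0.0]
wrist_force: [-1.8, 0.5, -4.7]
finger_gap: 0.0358
grip_force: 31.8
```

```bash
python3 - <<'E'
from h import *
s=env.get_state();print({k:np.round(s[k],3) for k in("tcp_pos","orientation","joint_pos","wrist_force","ft_torque","finger_gap")})
E
```

```text
{'tcp_pos': array([ 0.593, -0.032,  0.086]), 'orientation': array([-0.001,  0.363,  0.932, -0.   ]), 'joint_pos': array([-0.188,  0.438, -0.158,  0.978,  0.   ,  0.554]), 'wrist_force': array([-1.828,  0.483, -4.656]), 'ft_torque': array([0.159, 0.475, 0.062]), 'finger_gap': np.float64(0.036)}
```

Request:
move_arm(moves=[0,0,-0.001,-0.12,0.03,0,0,-0.001,-0.24,0.03,0,0,-0.001,-0.36,0.03,0,0,-0.001,-0.48,0.03,0,0,-0.001,-0.6,0.03,0,0,-0.001,-0.72,0.03,0,0,-0.001,-0.84,0.03,0,0,-0.001,-0.92,0.03,0,0,-0.001,-0.96,0.03,0,0,-0.001,-0.96,0.03])

```text
clock: 4.65
tcp_pos: [0.5921, -0.0312, 0.086]
orientation: [-0.002, 0.751, 0.66, -0.001]
wrist_force: [-6.2, 2.0, 1.5]
finger_gap: 0.0356
grip_force: 32.1
```

```bash
python3 - <<'E'
from h import *
s=env.get_state();print({k:np.round(s[k],3) for k in("tcp_pos","orientation","joint_pos","wrist_force","ft_torque","finger_gap")}, np.degrees(2*np.arctan2(*s["orientation"][1:3])))
E
```

```text
{'tcp_pos': array([ 0.592, -0.031,  0.086]), 'orientation': array([-0.002,  0.751,  0.66 , -0.001]), 'joint_pos': array([-0.188,  0.437, -0.16 ,  0.978,  0.   ,  1.511]), 'wrist_force': array([-6.231,  1.963,  1.498]), 'ft_torque': array([5.990e-01, 1.403e+00, 1.000e-03]), 'finger_gap': np.float64(0.036)} 97.33059071199162
```

Request:
move_arm(moves=[0,0,0,-0.04,0.03,0,0,0,-0.08,0.03,0,0,0,-0.12,0.03])

```text
clock: 4.9
tcp_pos: [0.5917, -0.0307, 0.086]
orientation: [-0.002, 0.789, 0.615, -0.001]
wrist_force: [-7.7, 2.5, 4.0]
finger_gap: 0.0356
grip_force: 33.6
```

```bash
python3 - <<'E'
from h import *
s=env.get_state();print({k:np.round(s[k],3) for k in("tcp_pos","wrist_force","ft_torque","finger_gap")}, np.degrees(2*np.arctan2(*s["orientation"][1:3])))
E
```

```text
{'tcp_pos': array([ 0.592, -0.031,  0.086]), 'wrist_force': array([-7.707,  2.476,  3.988]), 'ft_torque': array([0.756, 1.653, 0.587]), 'finger_gap': np.float64(0.036)} 104.13003442057862
```

Request:
move_arm(moves=[0,0,0,0.0,0.085,0,0,0,0.0,0.085,0,0,0,0.0,0.085,0,0,0,0.0,0.085,0,0,0.04,0.0,0.085,0,0,0.07,0.0,0.085,-0.008,-0.125,0.07,0.89,0.085,-0.008,-0.125,0.07,0.89,0.085,-0.008,-0.125,0.07,0.89,0.085,-0.008,-0.125,0.07,0.89,0.085,-0.008,-0.125,0.07,0.89,0.085,-0.008,-0.125,0.07,0.89,0.085])

```text
clock: 5.9
tcp_pos: [0.5867, -0.1589, 0.156]
orientation: [0.0, 0.515, 0.857, 0.0]
wrist_force: [-0.4, 0.3, -0.7]
finger_gap: 0.0851
grip_force: 0.0
```

Request:
move_arm(moves=[0,0,0,0.12,0.085,0,0,0,0.13,0.085])

```text
clock: 6.07
tcp_pos: [0.5869, -0.1576, 0.156]
orientation: [0.0, 0.459, 0.888, 0.0]
wrist_force: [0.3, -0.3, 0.0]
finger_gap: 0.0853
grip_force: 0.0
```

```bash
python3 - <<'E'
from h import *
s=env.get_state();print({k:np.round(s[k],4) for k in("tcp_pos","joint_pos","wrist_force","ft_torque","finger_gap")}, 90-np.degrees(2*np.arctan2(*s["orientation"][1:3])))
c=save("wrist","w1");print(proj(c,[[.584,-.156,.104],[.592,-.031,.104],[.584,-.156,.072]]))
cv2.imwrite("pics/w1x.png",cv2.resize(c[0][:,:,::-1],(768,576)))
E
```

```text
{'tcp_pos': array([ 0.5869, -0.1576,  0.156 ]), 'joint_pos': array([-0.3944,  0.4098, -0.0199,  1.1402,  0.    ,  0.5595]), 'wrist_force': array([ 0.3144, -0.3304,  0.0272]), 'ft_torque': array([ 0.0119, -0.0186, -0.0065]), 'finger_gap': np.float64(0.0853)} 35.345046009593204
[[247.78069757 212.62101859]
 [400.79517328  36.52770003]
 [248.02572722 195.57864141]]
```

View pics/w1x.png

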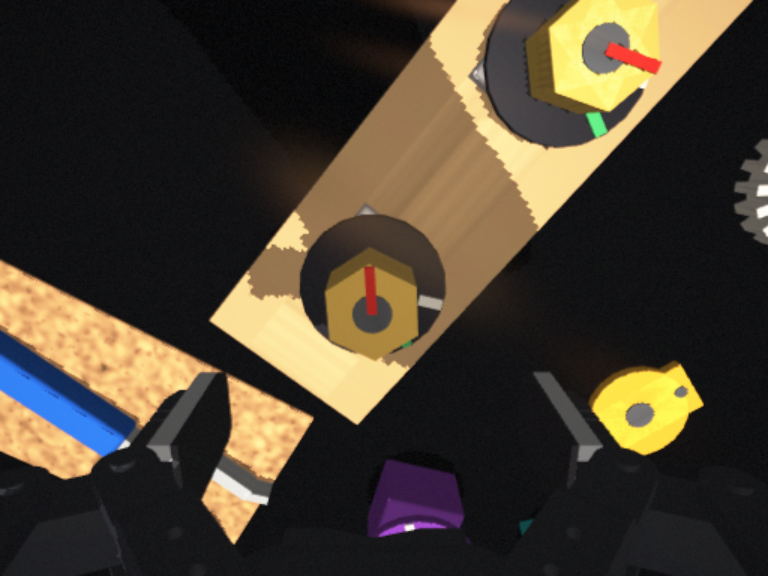

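The wrist view shows nut R's centre at (248,209) in raw pixels, its red line pointing up, and two flats facing the fingers. Nut L's red line now sits at its white tick, so it is hand tight.

```bash
python3 - <<'E'
from h import *
c=load("w1")
C=onz(c,(248,209),.104);t=onz(c,(370/1.5,267/1.5),.104)-C;w=onz(c,(430/1.5,303/1.5),.072)-C
L=onz(c,(404.7,32),.104);tl=onz(c,(659/1.5,69/1.5),.104)-L;g=onz(c,(596/1.5,125/1.5),.072)-L
d=lambda v:np.degrees(np.arctan2(v[1],v[0]))
print(C,d(t),d(w),L,d(tl),d(g))
E
```

```text
[ 0.58275904 -0.15401944  0.104     ] 127.61526478133412 20.648741257045064 [ 0.59216271 -0.02827386  0.104     ] 16.020168811004 -27.04108312202861
```

Request:
move_arm(moves=[-0.004,0.0015,-0.03,0.035,0.085,-0.004,0.0015,-0.06,0.035,0.085,-0.004,0.0015,-0.07,0.035,0.085,-0.004,0.0015,-0.07,0.035,0.085,-0.004,0.0015,-0.07,0.035,0.03,-0.004,0.0015,-0.07,0.035,0.03,-0.004,0.0015,-0.07,0.035,0.03,-0.004,0.0015,-0.07,0.035,0.03,-0.004,0.0015,-0.07,0.035,0.03,-0.004,0.0015,-0.07,0.035,0.03], newtons=30)

```text
clock: 6.95
tcp_pos: [0.5841, -0.1558, 0.0874]
orientation: [0.002, 0.445, 0.896, 0.0]
wrist_force: [1.5, 1.3, 4.3]
finger_gap: 0.035
grip_force: 34.6
```

Request:
move_arm(moves=[0,0,0,-0.12,0.03,0,0,0,-0.24,0.03,0,0,0,-0.36,0.03,0,0,0,-0.48,0.03,0,0,0,-0.6,0.03,0,0,0,-0.72,0.03,0,0,0,-0.84,0.03,0,0,0,-0.96,0.03,0,0,0,-1.08,0.03,0,0,0,-1.2,0.03])

```text
clock: 7.78
tcp_pos: [0.5822, -0.1557, 0.0874]
orientation: [0.0, 0.874, 0.485, -0.0]
wrist_force: [-4.3, 0.7, 9.8]
finger_gap: 0.0352
grip_force: 35.5
```

Request:
move_arm(moves=[0,0,0,-0.12,0.03,0,0,0,-0.24,0.03,0,0,0,-0.36,0.03,0,0,0,-0.48,0.03,0,0,0,-0.6,0.03,0,0,0,-0.66,0.03,0,0,0,-0.71,0.03,0,0,0,-0.75,0.03])

```text
clock: 8.45
tcp_pos: [0.5816, -0.1546, 0.0874]
orientation: [-0.001, 0.991, 0.134, -0.0]
wrist_force: [-5.5, 3.6, 11.8]
finger_gap: 0.0353
grip_force: 37.1
```

```bash
python3 - <<'E'
from h import *
s=env.get_state();print({k:np.round(s[k],4) for k in("tcp_pos","joint_pos","wrist_force","ft_torque","finger_gap")}, 90-np.degrees(2*np.arctan2(*s["orientation"][1:3])))
E
```

```text
{'tcp_pos': array([ 0.5816, -0.1546,  0.0874]), 'joint_pos': array([-3.9340e-01,  4.4910e-01, -1.3720e-01,  9.8590e-01,  4.0000e-04,
        2.4792e+00]), 'wrist_force': array([-5.4933,  3.5849, 11.8357]), 'ft_torque': array([0.7904, 1.0912, 0.5755]), 'finger_gap': np.float64(0.0353)} -74.58864441462637
```

Request:
move_arm(moves=[0,0,0,0.0,0.085,0,0,0,0.0,0.085,0,0,0,0.0,0.085,0,0,0,0.0,0.085,0,0,0.04,0.0,0.085,0,0,0.08,0.0,0.085,-0.04,-0.05,0.12,0.12,0.085,-0.08,-0.1,0.15,0.24,0.085,-0.11,-0.14,0.17,0.36,0.085,-0.11,-0.15,0.17,0.48,0.085,-0.11,-0.15,0.17,0.6,0.085,-0.11,-0.15,0.17,0.72,0.085])

```text
clock: 9.45
tcp_pos: [0.4707, -0.311, 0.2588]
orientation: [0.003, 0.88, 0.475, -0.0]
wrist_force: [0.9, -0.4, 0.8]
finger_gap: 0.0851
grip_force: 0.0
```

Request:
move_arm(moves=[0,0,0,1.3,0.085,0,0,0,1.3,0.085,0,0,0,1.3,0.085,0,0,0,1.3,0.085,0,0,0,1.3,0.085,0,0,0,1.3,0.085,0,0,0,1.3,0.085,0,0,0,1.3,0.085,0,0,0,1.3,0.085,0,0,0,1.3,0.085,0,0,0,1.3,0.085])

```text
clock: 10.37
tcp_pos: [0.4725, -0.3056, 0.2555]
orientation: [-0.0, 0.411, 0.912, 0.0]
wrist_force: [0.1, 0.2, -0.1]
finger_gap: 0.0851
grip_force: 0.0
```

Request:
move_arm(moves=[0,0,0,0.77,0.085,0,0,0,0.77,0.085,0,0,0,0.77,0.085,0,0,0,0.77,0.085,0,0,0,0.77,0.085,0,0,0,0.77,0.085,0,0,0,0.77,0.085,0,0,0,0.77,0.085])

```text
clock: 11.03
tcp_pos: [0.4726, -0.3056, 0.2555]
orientation: [-0.0, 0.043, 0.999, 0.0]
wrist_force: [0.6, -0.4, 0.5]
finger_gap: 0.0846
grip_force: 0.0
```

```bash
python3 - <<'E'
from h import *
s=env.get_state();print({k:np.round(s[k],4) for k in("tcp_pos","joint_pos")}, 90-np.degrees(2*np.arctan2(*s["orientation"][1:3])))
c=save("wrist","w2");a=save("top","t1")
cv2.imwrite("pics/w2x.png",np.vstack([cv2.resize(c[0][:,:,::-1],(460,345)),cv2.resize(a[0][150:290,200:420,::-1],(460,250))]))
for n,q in(("w",c),("t",a)):
    h=cv2.cvtColor(q[0],cv2.COLOR_RGB2HSV);m=(abs(h[...,0].astype(int)-112)<12)&(h[...,1]>150)&(h[...,2]>60)
    N,l,st,ce=cv2.connectedComponentsWithStats(m.astype(np.uint8))
    for i in range(1,N):
        if st[i,4]>40: 
            r=cv2.minAreaRect(np.argwhere(l==i)[:,::-1].astype(np.float32)); P=np.array([onz(q,p,.023)[:2] for p in cv2.boxPoints(r)]);print(n,ce[i],st[i],P.round(4).tolist(),P.mean(0))
E
```

```text
{'tcp_pos': array([ 0.4726, -0.3056,  0.2555]), 'joint_pos': array([-0.7167,  0.2858,  0.0479,  1.3334,  0.    , -0.6313])} 85.10427480966742
w [219.84615385  92.65384615] [208  90  18  13  52] [[0.3978, -0.3432], [0.3907, -0.3367], [0.4043, -0.3201], [0.4116, -0.3265]] [ 0.40110834 -0.33162021]
w [216.76785714 180.40327381] [208 159  19  41 672] [[0.4718, -0.3522], [0.4735, -0.332], [0.5209, -0.3371], [0.5192, -0.358]] [ 0.49635806 -0.34484413]
t [467.16396396 127.6027027 ] [ 447  114   42   29 1110] [[0.8446, -0.6833], [0.8469, -0.8142], [0.7541, -0.8071], [0.7519, -0.6777]] [ 0.79934912 -0.74557527]
t [345.77702703 245.36486486] [342 235   8  22 148] [[0.4032, -0.3243], [0.4671, -0.3314], [0.4655, -0.3517], [0.4016, -0.3444]] [ 0.4343396  -0.33793853]
t [118.05376344 259.37634409] [113 255  11  10  93] [[0.4184, 0.3675], [0.4179, 0.3373], [0.3912, 0.3364], [0.3917, 0.3665]] [0.40480052 0.35192674]
```

View pics/w2x.png

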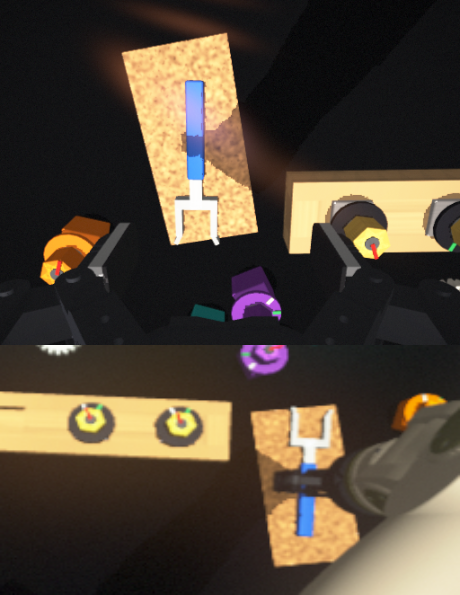

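The wrist picture shows the blue handle from about (217,90) to (217,199) in raw pixels, with the mouth at the bottom (+x) and the prong tips at (200–237,267). It is still on the mat and the mouth faces +x. I'll triangulate it.

```bash
python3 - <<'E'
from h import *
c=load("w2");a=load("t1")
T=onz(c,(195.5*1.113,81.5*1.113),.023);F=onz(c,(195.5*1.113,179*1.113),.023)
H1=onz(c,(180*1.113,242*1.113),.02);H2=onz(c,(215*1.113,242*1.113),.02)
B1=onz(c,(176*1.113,203*1.113),.02);B2=onz(c,(217*1.113,203*1.113),.02)
d=F-T;print(T,F,np.linalg.norm(d),np.degrees(np.arctan2(d[1],d[0])),"tips",H1,H2,"B",B1,B2)
m=(H1+H2)/2-T;print("tail-tip",np.linalg.norm(m),np.degrees(np.arctan2(m[1],m[0])))
print("tri",tri((c,a),((217.5,90.5),(345.9,256.4))),tri((c,a),((217.5,199),(347.3,216))))
for uv in [(123,52),(226,33),(258,232),(170,245)]: print("mat",onz(c,np.array(uv)*1.113,.003))
E
```

```text
[ 0.39938022 -0.33313639  0.023     ] [ 0.52038072 -0.34689221  0.023     ] 0.12177989228811867 -6.485765596366608 tips [ 0.61268359 -0.37957111  0.02      ] [ 0.61682763 -0.33057289  0.02      ] B [ 0.55316012 -0.37729477  0.02      ] [ 0.55781596 -0.32232047  0.02      ]
tail-tip 0.21651034156861604 -5.815421985106196
tri [ 0.40057988 -0.33232256  0.03767731] [ 0.52412421 -0.34918101  0.01249902]
mat [ 0.35810109 -0.41852877  0.003     ]
mat [ 0.34765654 -0.29263073  0.003     ]
mat [ 0.61583109 -0.26824402  0.003     ]
mat [ 0.62636791 -0.39861118  0.003     ]
```

Request:
move_arm(moves=[0,-0.037,-0.04,-0.02,0.085,0,-0.037,-0.08,-0.02,0.085,0,-0.037,-0.12,-0.02,0.085,0,-0.037,-0.16,-0.02,0.085,0,-0.037,-0.2,-0.02,0.085,0,-0.037,-0.23,-0.02,0.085,0,-0.037,-0.2405,-0.02,0.085,0,-0.037,-0.2405,-0.02,0.085])

```text
clock: 11.8
tcp_pos: [0.4705, -0.3405, 0.0121]
orientation: [-0.003, 0.052, 0.999, 0.002]
wrist_force: [-0.1, 0.4, 0.1]
finger_gap: 0.085
grip_force: 0.0
```

Request:
move_arm(moves=[0,0,0,0,0.01,0,0,0,0,0.01,0,0,0,0,0.01,0,0,0,0,0.01,0,0,0,0,0.01,0,0,0,0,0.01,0,0,0,0,0.01,0,0,0,0,0.01], newtons=60)

```text
clock: 12.47
tcp_pos: [0.4736, -0.3434, 0.0171]
orientation: [0.001, 0.052, 0.999, -0.001]
wrist_force: [0.0, 0.9, 5.9]
finger_gap: 0.0203
grip_force: 59.9
```

Request:
move_arm(moves=[0,0,0.03,0,0.01,0,0,0.06,0,0.01,0,0,0.1,0,0.01,0,0,0.14,0,0.01,0,0,0.14,0,0.01])

```text
clock: 12.88
tcp_pos: [0.4758, -0.3455, 0.164]
orientation: [0.005, 0.052, 0.999, -0.004]
wrist_force: [1.1, -0.9, -1.0]
finger_gap: 0.0202
grip_force: 59.6
```

```bash
python3 - <<'E'
from h import *
s=env.get_state();print({k:np.round(s[k],4) for k in("tcp_pos","joint_pos","wrist_force","ft_torque","finger_gap")}, 90-np.degrees(2*np.arctan2(*s["orientation"][1:3])))
c=save("wrist","w3");a=save("top","t2");b=save("side","s1")
cv2.imwrite("pics/w3x.png",np.vstack([cv2.resize(c[0][:,:,::-1],(460,345)),cv2.resize(b[0][140:260,230:400,::-1],(460,250))]))
E
```

```text
{'tcp_pos': array([ 0.4758, -0.3455,  0.164 ]), 'joint_pos': array([-7.645e-01,  3.588e-01, -7.590e-02,  1.123e+00,  1.000e-04,
       -6.613e-01]), 'wrist_force': array([ 1.1056, -0.8592, -1.0092]), 'ft_torque': array([-0.1028, -0.0755,  0.0313]), 'finger_gap': np.float64(0.0202)} 84.08763462603847
```

View pics/w3x.png

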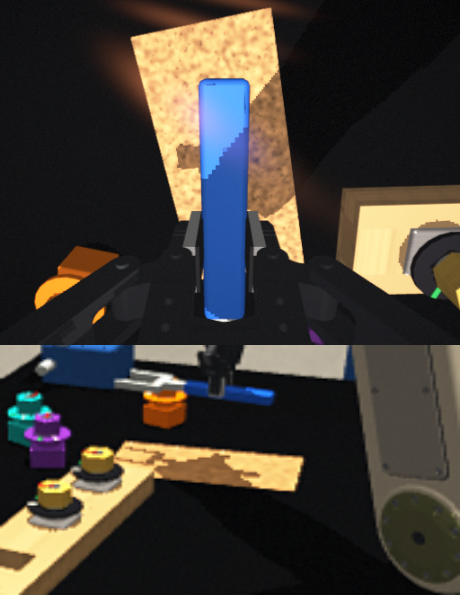

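Request:
move_arm(moves=[-0.05,0.04,0,0.1,0.01,-0.05,0.08,0,0.2,0.01,-0.05,0.12,0,0.3,0.01,-0.05,0.16,0,0.38,0.01,-0.05,0.2,0,0.38,0.01,-0.05,0.235,0,0.38,0.01,-0.05,0.26,0,0.38,0.01,-0.05,0.267,0,0.38,0.01,-0.05,0.267,0,0.38,0.01,-0.05,0.267,0,0.38,0.01])

```text
clock: 13.87
tcp_pos: [0.422, -0.0754, 0.1541]
orientation: [-0.001, -0.138, 0.99, 0.0]
wrist_force: [-0.5, 0.2, -3.2]
finger_gap: 0.0203
grip_force: 59.7
```

```bash
python3 - <<'E'
from h import *
s=env.get_state();print({k:np.round(s[k],4) for k in("tcp_pos","joint_pos","wrist_force","ft_torque","finger_gap")}, 90-np.degrees(2*np.arctan2(*s["orientation"][1:3])))
a=save("top","t3");b=save("side","s2")
cv2.imwrite("pics/t3x.png",np.vstack([cv2.resize(a[0][160:260,220:320,::-1],(500,500),interpolation=cv2.INTER_CUBIC)]))
p=s["tcp_pos"];ph=-np.radians(2*np.degrees(np.arctan2(*s["orientation"][1:3])));d=np.array([np.cos(ph),np.sin(ph),0]);n=np.array([-d[1],d[0],0])
for k,q in(("tipL",p+d*.1444+n*.024),("tipR",p+d*.1444-n*.024),("mouth",p+d*.1134),("tail",p-d*.0766)):
    q[2]=p[2]-.002;print(k,q,(proj(a,q)-[220,160])*5,proj(b,q))
E
```

```text
{'tcp_pos': array([ 0.422 , -0.0754,  0.1541]), 'joint_pos': array([-3.6410e-01,  8.1700e-02, -4.5900e-01,  1.0321e+00, -6.0000e-04,
       -6.4200e-01]), 'wrist_force': array([-0.5136,  0.1843, -3.1709]), 'ft_torque': array([-0.0822,  0.0592, -0.0226]), 'finger_gap': np.float64(0.0203)} 105.92115590649558
tipL [ 0.5542464  -0.01268311  0.1521378 ] [[ 79.79013034 216.34266726]] [[258.73748687 198.69581589]]
tipR [ 0.56741348 -0.05884183  0.1521378 ] [[164.32627617 190.82821508]] [[260.05070754 191.62644173]]
mouth [ 0.5310191  -0.04426621  0.1521378 ] [[138.52266358 257.92369716]] [[269.22905232 195.43525776]]
tail [ 0.34830748 -0.09638593  0.1521378 ] [[242.30919658 601.4862412 ]] [[330.47395575 197.52119958]]
```

View pics/t3x.png

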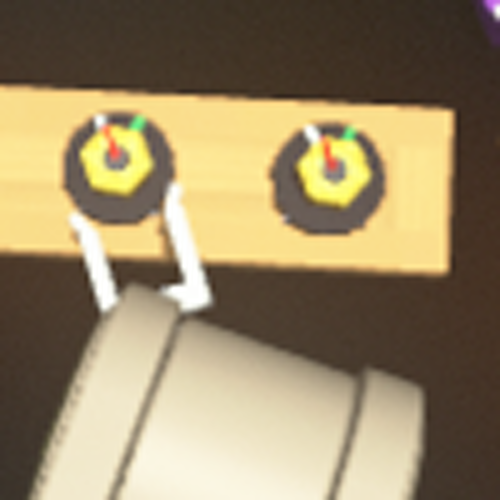

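Request:
move_arm(moves=[-0.001,-0.0035,-0.03,0,0.01,-0.001,-0.0035,-0.062,0,0.01,-0.001,-0.0035,-0.062,0,0.01,0.009,-0.0005,-0.062,0,0.01,0.019,0.002,-0.062,0,0.01,0.029,0.005,-0.062,0,0.01,0.039,0.0075,-0.062,0,0.01,0.049,0.0105,-0.062,0,0.01,0.056,0.0125,-0.062,0,0.01,0.056,0.0125,-0.062,0,0.01])

```text
clock: 14.8
tcp_pos: [0.4812, -0.0625, 0.0938]
orientation: [0.001, -0.139, 0.99, -0.0]
wrist_force: [0.1, 0.6, -2.6]
finger_gap: 0.0205
grip_force: 59.9
```

Request:
move_arm(moves=[0.003,0.001,0,0,0.01,0.003,0.001,0,0,0.01])

```text
clock: 14.97
tcp_pos: [0.4822, -0.0619, 0.0934]
orientation: [0.0, -0.138, 0.99, -0.0]
wrist_force: [-0.6, 0.5, -2.8]
finger_gap: 0.0204
grip_force: 59.8
```

```bash
python3 - <<'E'
from h import *
s=env.get_state();print({k:np.round(s[k],4) for k in("tcp_pos","joint_pos","wrist_force","ft_torque","finger_gap")}, 90-np.degrees(2*np.arctan2(*s["orientation"][1:3])))
a=save("top","t4");b=save("side","s3")
cv2.imwrite("pics/s3x.png",np.hstack([cv2.resize(a[0][170:220,220:280,::-1],(300,250),interpolation=cv2.INTER_CUBIC),cv2.resize(b[0][170:250,220:330,::-1],(400,250),interpolation=cv2.INTER_CUBIC)]))
E
```

```text
{'tcp_pos': array([ 0.4822, -0.0619,  0.0934]), 'joint_pos': array([-2.930e-01,  2.409e-01, -4.288e-01,  9.004e-01,  1.000e-04,
       -5.701e-01]), 'wrist_force': array([-0.6236,  0.4729, -2.7796]), 'ft_torque': array([0.0797, 0.032 , 0.0108]), 'finger_gap': np.float64(0.0204)} 105.87750165480053
```

View pics/s3x.png

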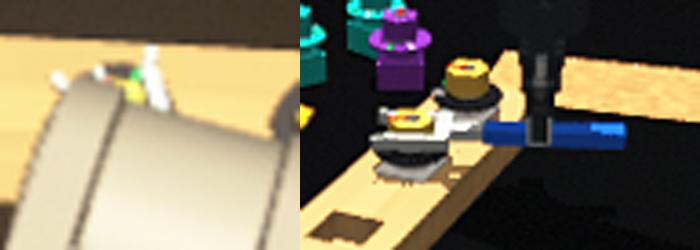

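The spanner mouth encloses nut L (side view, head at about (410,130) in the crop) with no contact force. Next I'll generate the arc about the nut's centre.

```bash
cat >> h.py <<'E'
def arc(nut,rows):
    s=env.get_state();v=s["tcp_pos"][:2]-np.array(nut)
    for a in rows: 
        c,q=np.cos(a),np.sin(a);w=np.array([c*v[0]-q*v[1],q*v[0]+c*v[1]])-v;print(f"{w[0]:.4f}, {w[1]:.4f}, 0, {a:.2f}, 0.01,",end=" ")
    print()
def st():
    s=env.get_state();print({k:np.round(s[k],4).tolist() for k in("clock","tcp_pos","joint_pos","wrist_force","ft_torque","finger_gap")}, "psi",90-np.degrees(2*np.arctan2(*s["orientation"][1:3])))
E
python3 -c "
from h import *
arc((.592,-.031),-.06*np.arange(1,11))"
```

```text
-0.0017, 0.0067, 0, -0.06, 0.01, -0.0029, 0.0134, 0, -0.12, 0.01, -0.0038, 0.0203, 0, -0.18, 0.01, -0.0042, 0.0271, 0, -0.24, 0.01, -0.0042, 0.0340, 0, -0.30, 0.01, -0.0038, 0.0409, 0, -0.36, 0.01, -0.0030, 0.0477, 0, -0.42, 0.01, -0.0018, 0.0545, 0, -0.48, 0.01, -0.0002, 0.0612, 0, -0.54, 0.01, 0.0018, 0.0678, 0, -0.60, 0.01,
```

Request:
move_arm(moves=[-0.0017,0.0067,0,-0.06,0.01,-0.0029,0.0134,0,-0.12,0.01,-0.0038,0.0203,0,-0.18,0.01,-0.0042,0.0271,0,-0.24,0.01,-0.0042,0.034,0,-0.3,0.01,-0.0038,0.0409,0,-0.36,0.01])

```text
clock: 15.57
tcp_pos: [0.4768, -0.0208, 0.0932]
orientation: [-0.001, 0.043, 0.999, 0.0]
wrist_force: [-0.6, -0.2, -2.3]
finger_gap: 0.0204
grip_force: 59.9
```

```bash
python3 -c "
from h import *
st();arc((.592,-.031),-.06*np.arange(1,11))"
```

```text
{'clock': 15.5667, 'tcp_pos': [0.4768, -0.0208, 0.0932], 'joint_pos': [-0.212, 0.2268, -0.4484, 0.8968, -0.0002, -0.1265], 'wrist_force': [-0.5889, -0.1589, -2.254], 'ft_torque': [0.0593, 0.2328, 0.527], 'finger_gap': 0.0204} psi 85.10268506736504
0.0008, 0.0069, 0, -0.06, 0.01, 0.0020, 0.0137, 0, -0.12, 0.01, 0.0037, 0.0205, 0, -0.18, 0.01, 0.0057, 0.0271, 0, -0.24, 0.01, 0.0082, 0.0336, 0, -0.30, 0.01, 0.0110, 0.0399, 0, -0.36, 0.01, 0.0142, 0.0461, 0, -0.42, 0.01, 0.0177, 0.0521, 0, -0.48, 0.01, 0.0216, 0.0578, 0, -0.54, 0.01, 0.0259, 0.0633, 0, -0.60, 0.01,
```

Request:
move_arm(moves=[0.0008,0.0069,0,-0.06,0.01,0.002,0.0137,0,-0.12,0.01,0.0037,0.0205,0,-0.18,0.01,0.0057,0.0271,0,-0.24,0.01,0.0082,0.0336,0,-0.3,0.01,0.011,0.0399,0,-0.36,0.01,0.0142,0.0461,0,-0.42,0.01])

```text
clock: 16.15
tcp_pos: [0.4904, 0.0254, 0.0929]
orientation: [-0.001, 0.25, 0.968, -0.0]
wrist_force: [-1.3, -0.1, -1.9]
finger_gap: 0.0205
grip_force: 60.0
```

```bash
python3 -c "
from h import *
st();arc((.592,-.031),-.05*np.arange(1,6))"
```

```text
{'clock': 16.15, 'tcp_pos': [0.4904, 0.0254, 0.0929], 'joint_pos': [-0.1119, 0.2523, -0.4146, 0.9064, 0.0001, 0.3935], 'wrist_force': [-1.3006, -0.1152, -1.8678], 'ft_torque': [0.1836, 0.4155, 0.5493], 'finger_gap': 0.0205} psi 61.04021013578608
0.0029, 0.0050, 0, -0.05, 0.01, 0.0061, 0.0099, 0, -0.10, 0.01, 0.0096, 0.0146, 0, -0.15, 0.01, 0.0132, 0.0191, 0, -0.20, 0.01, 0.0171, 0.0234, 0, -0.25, 0.01,
```

Request:
move_arm(moves=[0.0029,0.005,0,-0.05,0.01,0.0061,0.0099,0,-0.1,0.01])

```text
clock: 16.32
tcp_pos: [0.4964, 0.0353, 0.0929]
orientation: [-0.001, 0.298, 0.955, -0.0]
wrist_force: [-3.4, 0.4, -1.2]
finger_gap: 0.0205
grip_force: 60.0
```

```bash
python3 -c "
from h import *
st();arc((.592,-.031),-.05*np.arange(1,6))"
```

```text
{'clock': 16.3167, 'tcp_pos': [0.4964, 0.0353, 0.0929], 'joint_pos': [-0.0906, 0.2641, -0.3985, 0.9109, 0.0002, 0.5144], 'wrist_force': [-3.3826, 0.3509, -1.2443], 'ft_torque': [0.1461, 0.5264, 0.4581], 'finger_gap': 0.0205} psi 55.34027856982479
0.0034, 0.0047, 0, -0.05, 0.01, 0.0071, 0.0092, 0, -0.10, 0.01, 0.0110, 0.0135, 0, -0.15, 0.01, 0.0151, 0.0177, 0, -0.20, 0.01, 0.0194, 0.0216, 0, -0.25, 0.01,
```

Request:
move_arm(moves=[0.0034,0.0047,0,-0.05,0.01,0.0071,0.0092,0,-0.1,0.01])

```text
clock: 16.48
tcp_pos: [0.5034, 0.0445, 0.0929]
orientation: [-0.001, 0.345, 0.939, -0.0]
wrist_force: [-2.9, 0.5, -2.0]
finger_gap: 0.0205
grip_force: 60.0
```

```bash
python3 -c "
from h import *
st();arc((.592,-.031),-.05*np.arange(1,6))
a=save('top','t5');b=save('side','s4')
cv2.imwrite('pics/s4x.png',np.hstack([cv2.resize(a[0][170:220,220:280,::-1],(300,250),interpolation=cv2.INTER_CUBIC),cv2.resize(b[0][170:250,220:330,::-1],(400,250),interpolation=cv2.INTER_CUBIC)]))"
```

```text
{'clock': 16.4833, 'tcp_pos': [0.5034, 0.0445, 0.0929], 'joint_pos': [-0.071, 0.2777, -0.3797, 0.9163, 0.0003, 0.634], 'wrist_force': [-2.8866, 0.5143, -2.0355], 'ft_torque': [0.2297, 0.6309, 0.4705], 'finger_gap': 0.0205} psi 49.6062346413909
0.0039, 0.0043, 0, -0.05, 0.01, 0.0080, 0.0085, 0, -0.10, 0.01, 0.0123, 0.0124, 0, -0.15, 0.01, 0.0168, 0.0161, 0, -0.20, 0.01, 0.0214, 0.0196, 0, -0.25, 0.01,
```

Request:
move_arm(moves=[0.0039,0.0043,0,-0.05,0.01])

```text
clock: 16.67
tcp_pos: [0.507, 0.0483, 0.0928]
orientation: [-0.002, 0.367, 0.93, -0.001]
wrist_force: [-3.6, 0.4, -2.0]
finger_gap: 0.0206
grip_force: 60.1
```

```bash
python3 -c "
from h import *
st();arc((.592,-.031),-.05*np.arange(1,6))"
```

```text
{'clock': 16.6667, 'tcp_pos': [0.507, 0.0483, 0.0928], 'joint_pos': [-0.0628, 0.2848, -0.37, 0.9191, -0.0, 0.6888], 'wrist_force': [-3.6444, 0.3943, -2.0198], 'ft_torque': [0.021, 0.6597, 0.6211], 'finger_gap': 0.0206} psi 46.935965597901
0.0041, 0.0042, 0, -0.05, 0.01, 0.0083, 0.0081, 0, -0.10, 0.01, 0.0128, 0.0118, 0, -0.15, 0.01, 0.0174, 0.0153, 0, -0.20, 0.01, 0.0223, 0.0186, 0, -0.25, 0.01,
```

View pics/s4x.png

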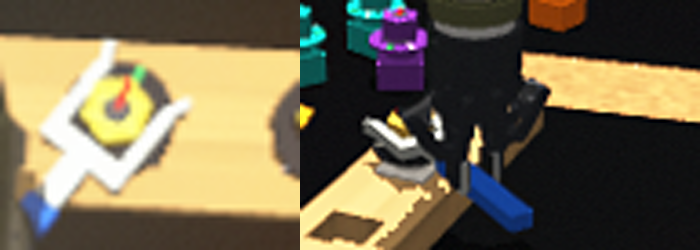

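The top crop shows nut L's red line at about (130,78), nearly at the green tick (138,73), and the torque is starting to rise. One or two more small pulls should do it.

Request:
move_arm(moves=[0.0041,0.0042,0,-0.05,0.01,0.0083,0.0081,0,-0.1,0.01])

```text
clock: 16.83
tcp_pos: [0.5158, 0.0554, 0.0929]
orientation: [-0.001, 0.414, 0.91, -0.002]
wrist_force: [-2.7, -5.1, -2.4]
finger_gap: 0.0205
grip_force: 60.2
```

```bash
python3 -c "
from h import *
st()
c=save('top','t6');h=cv2.cvtColor(c[0],cv2.COLOR_RGB2HSV)
red=((h[...,0]<8)|(h[...,0]>172))&(h[...,1]>120)&(h[...,2]>110);gr=(abs(h[...,0].astype(int)-65)<15)&(h[...,1]>120)&(h[...,2]>90)
for f in ('t5','t6'):
  c=load(f);h=cv2.cvtColor(c[0],cv2.COLOR_RGB2HSV)
  for n,m,z in(('red',((h[...,0]<8)|(h[...,0]>172))&(h[...,1]>120)&(h[...,2]>110),.104),('green',(abs(h[...,0].astype(int)-65)<15)&(h[...,1]>120)&(h[...,2]>90),.072)):
    y,x=np.nonzero(m[170:220,225:265]); p=np.array([x.mean()+225,y.mean()+170]);d=onz(c,p,z)[:2]-[.592,-.031];print(f,n,len(x),p,d,np.degrees(np.arctan2(d[1],d[0])))
"
```

```text
{'clock': 16.8333, 'tcp_pos': [0.5158, 0.0554, 0.0929], 'joint_pos': [-0.0463, 0.3011, -0.3468, 0.9255, -0.0026, 0.8073], 'wrist_force': [-2.7385, -5.07, -2.3553], 'ft_torque': [-0.9788, 0.7481, 0.8596], 'finger_gap': 0.0205} psi 41.09475885719704
t5 red 5 [243.8 189.4] [ 0.00748737 -0.00191465] -14.344113899526073
t5 green 1 [247. 184.] [ 0.02852362 -0.010586  ] -20.361443931583047
t6 red 3 [243.33333333 190.33333333] [ 0.004801   -0.00054097] -6.42887163496818
t6 green 1 [247. 184.] [ 0.02852362 -0.010586  ] -20.361443931583047
```

```bash
python3 -c "
from h import *
arc((.592,-.031),.05*np.arange(1,6))"
```

```text
-0.0042, -0.0039, 0, 0.05, 0.01, -0.0083, -0.0080, 0, 0.10, 0.01, -0.0121, -0.0122, 0, 0.15, 0.01, -0.0157, -0.0167, 0, 0.20, 0.01, -0.0191, -0.0213, 0, 0.25, 0.01,
```

Request:
move_arm(moves=[-0.0042,-0.0039,0,0.05,0.01,-0.0083,-0.008,0,0.1,0.01,-0.0121,-0.0122,0,0.15,0.01,-0.0121,-0.0122,0,0.15,0.01])

```text
clock: 17.22
tcp_pos: [0.505, 0.0434, 0.0933]
orientation: [0.0, 0.344, 0.939, 0.0]
wrist_force: [-0.1, 2.2, -4.6]
finger_gap: 0.0206
grip_force: 59.7
```

```bash
python3 -c "
from h import *
st();arc((.592,-.031),.05*np.arange(1,6))
a=save('top','t7');b=save('side','s5');w=save('wrist','w5')
cv2.imwrite('pics/s5x.png',np.hstack([cv2.resize(a[0][170:220,220:280,::-1],(420,350),interpolation=cv2.INTER_CUBIC),cv2.resize(w[0][:,:,::-1],(380,350))]))"
```

```text
{'clock': 17.2167, 'tcp_pos': [0.505, 0.0434, 0.0933], 'joint_pos': [-0.0728, 0.2772, -0.3792, 0.9138, 0.0001, 0.6286], 'wrist_force': [-0.1237, 2.1545, -4.5819], 'ft_torque': [0.3215, 0.1116, 0.0995], 'finger_gap': 0.0206} psi 49.81524340434006
-0.0036, -0.0044, 0, 0.05, 0.01, -0.0070, -0.0091, 0, 0.10, 0.01, -0.0101, -0.0138, 0, 0.15, 0.01, -0.0131, -0.0188, 0, 0.20, 0.01, -0.0157, -0.0238, 0, 0.25, 0.01,
```

View pics/s5x.png

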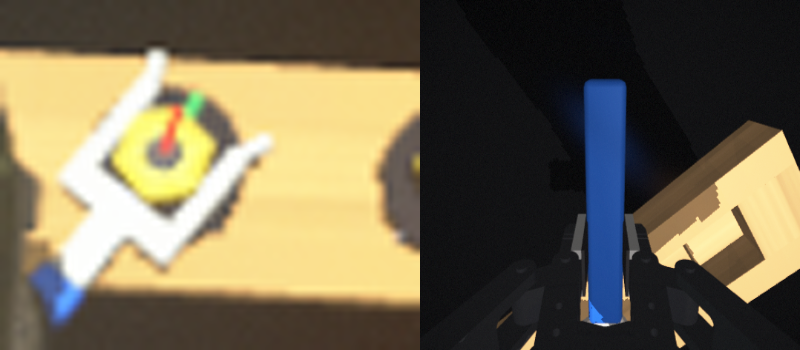

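Nut L's red line, (165,152) to (185,105) in the crop, points at the green tick (193,103). Together with the torque spike this means nut L is at its stop. I'll back off to mid-play and slide the spanner straight off.

Request:
move_arm(moves=[-0.0036,-0.0044,0,0.05,0.01,-0.007,-0.0091,0,0.1,0.01,-0.0101,-0.0138,0,0.15,0.01,-0.0101,-0.0138,0,0.15,0.01])

```text
clock: 17.7
tcp_pos: [0.4955, 0.03, 0.0934]
orientation: [0.0, 0.273, 0.962, 0.0]
wrist_force: [0.8, 0.1, -3.7]
finger_gap: 0.0203
grip_force: 59.7
```

```bash
python3 -c "
from h import *
st()"
```

```text
{'clock': 17.7, 'tcp_pos': [0.4955, 0.03, 0.0934], 'joint_pos': [-0.1013, 0.2586, -0.4047, 0.9065, -0.0, 0.4515], 'wrist_force': [0.7676, 0.1092, -3.7121], 'ft_torque': [0.1673, -0.0059, 0.1268], 'finger_gap': 0.0203} psi 58.3222935447691
```

Request:
move_arm(moves=[-0.0085,0.005,0,0,0.01,-0.017,0.0105,0,0,0.01,-0.0255,0.0155,0,0,0.01,-0.034,0.021,0,0,0.01,-0.0425,0.026,0,0,0.01,-0.051,0.0315,0,0,0.01,-0.0555,0.034,0,0,0.01,-0.0555,0.034,0.03,0,0.01,-0.0555,0.034,0.06,0,0.01,-0.0555,0.034,0.06,0,0.01])

```text
clock: 18.53
tcp_pos: [0.4426, 0.0648, 0.1582]
orientation: [0.004, 0.273, 0.962, 0.001]
wrist_force: [1.5, 0.4, -2.6]
finger_gap: 0.0204
grip_force: 60.0
```

Request:
move_arm(moves=[-0.03,-0.04,0,0.12,0.01,-0.03,-0.08,0,0.24,0.01,-0.03,-0.12,0,0.36,0.01,-0.03,-0.16,0,0.48,0.01,-0.03,-0.2,0,0.6,0.01,-0.03,-0.24,0,0.72,0.01,-0.03,-0.266,0,0.82,0.01,-0.03,-0.266,0,0.82,0.01,-0.03,-0.266,0,0.82,0.01,-0.03,-0.266,0,0.82,0.01])

```text
clock: 19.37
tcp_pos: [0.4095, -0.2026, 0.1528]
orientation: [-0.0, -0.131, 0.991, 0.0]
wrist_force: [-0.1, 0.7, -2.8]
finger_gap: 0.0201
grip_force: 60.3
```

```bash
python3 -c "
from h import *
st();a=save('top','t8');w=save('wrist','w6')
s=env.get_state();p=s['tcp_pos'];ph=-2*np.arctan2(*s['orientation'][1:3]);d=np.array([np.cos(ph),np.sin(ph)]);n=np.array([-d[1],d[0]]);v=np.array([.582,-.155])-p[:2];print('phi',np.degrees(ph),'along',v@d,'lat',v@n)
cv2.imwrite('pics/t8x.png',cv2.resize(a[0][170:240,220:320,::-1],(700,490),interpolation=cv2.INTER_CUBIC))"
```

```text
{'clock': 19.3667, 'tcp_pos': [0.4095, -0.2026, 0.1528], 'joint_pos': [-0.6357, 0.1346, -0.4019, 1.0347, 0.0002, -0.8986], 'wrist_force': [-0.1341, 0.6565, -2.8024], 'ft_torque': [0.0384, 0.0919, -0.0224], 'finger_gap': 0.0201} psi 105.06473854197495
phi 15.231569656919737 along 0.17874498328052013 lat -0.0012927489855719262
```

View pics/t8x.png

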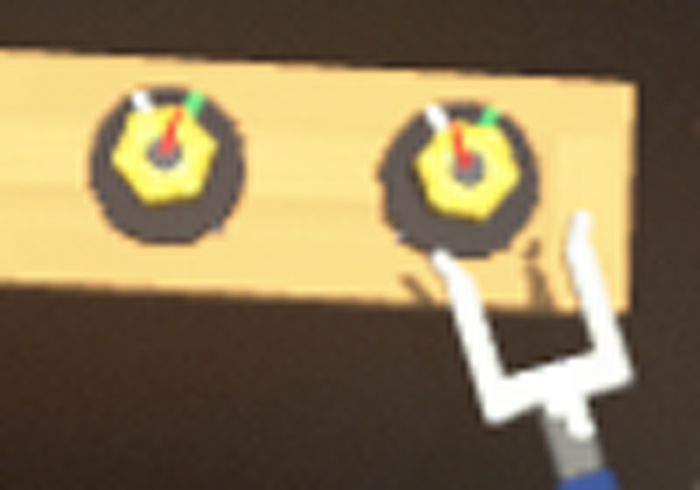

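The crop shows nut R hand tight with its red line (467,172) to (458,125), and the prong tips at (440,258) and (580,222). Nut L's red line is close to green. I'll check both angles numerically across frames.

```bash
python3 - <<'E'
from h import *
for f in("t0","t1","t3","t7","t8"):
  a=load(f);I=a[0].astype(float)
  for n,(u,v) in(("L",(243.3,191.9)),("R",(286.7,194.6))):
    u0,v0=int(u)-9,int(v)-9;S=I[v0:v0+19,u0:u0+19]
    yy,xx=np.mgrid[v0:v0+19,u0:u0+19]
    r=np.hypot(xx-u,yy-v)<8.5
    w=np.clip(S[...,0]-S[...,1]-60,0,None)*r*(S[...,2]<150)
    p=np.array([(w*xx).sum(),(w*yy).sum()])/w.sum()
    # mouth/nut centre: weight yellow
    h=cv2.cvtColor(a[0],cv2.COLOR_RGB2HSV)[v0:v0+19,u0:u0+19]
    C=onz(a,(u,v),.104);d=onz(a,p,.104)-C
    print(f,n,round(w.sum()),p.round(2),"ang",np.degrees(np.arctan2(d[1],d[0])).round(1),"r",np.hypot(*d[:2]).round(4))
E
```

```text
t0 L 616 [241.37 193.96] ang 136.3 r 0.0081
t0 R 640 [284.11 195.55] ang 109.3 r 0.008
t1 L 563 [241.97 188.64] ang 21.2 r 0.0102
t1 R 543 [285.33 190.69] ang 17.5 r 0.012
t3 L 526 [242.   188.74] ang 21.3 r 0.0099
t3 R 533 [285.34 190.75] ang 17.7 r 0.0118
t7 L 578 [243.98 188.18] ang -10.9 r 0.011
t7 R 533 [285.35 190.79] ang 17.7 r 0.0116
t8 L 598 [243.87 188.69] ang -10.7 r 0.0095
t8 R 527 [285.35 190.77] ang 17.6 r 0.0117
```

```bash
python3 - <<'E'
from h import *
a=load("t0");u=lambda t:np.array([np.cos(np.radians(t)),np.sin(np.radians(t))])
g=lambda p:onz(a,p,.104)[:2]
for n,p1,t1,p2,t2 in(("L",(241.37,193.96),147,(242.0,188.72),15.9),("R",(284.11,195.55),127.3,(285.34,190.76),15.4)):
    D=g(p1)-g(p2);e=u(t1)-u(t2);r=D@e/(e@e);print(n,"r",r,"dir err",np.degrees(np.arctan2(D[1],D[0])-np.arctan2(e[1],e[0])));C=(g(p1)+g(p2)-r*(u(t1)+u(t2)))/2;print(C)
    if n=="L":
        for p in((243.98,188.18),(243.87,188.69)):
            d=g(p)-C;print(np.degrees(np.arctan2(d[1],d[0])),np.hypot(*d))
E
```

```text
L r 0.008399194905157977 dir err 1.0770785931779845
[ 0.59345469 -0.03021565]
-18.820754718895124 0.010109428516830051
-19.882420423379063 0.008604896945184588
R r 0.008654126816178912 dir err 2.7702688788203838
[ 0.58498648 -0.15468792]
```

Request:
move_arm(moves=[0,-0.001,-0.03,0,0.01,0,-0.001,-0.06,0,0.01,0,-0.001,-0.06,0,0.01,0.0097,0.0016,-0.06,0,0.01,0.0193,0.0043,-0.06,0,0.01,0.029,0.0069,-0.06,0,0.01,0.0386,0.0095,-0.06,0,0.01,0.0483,0.0122,-0.06,0,0.01,0.056,0.0143,-0.06,0,0.01,0.056,0.0143,-0.06,0,0.01])

```text
clock: 20.3
tcp_pos: [0.468, -0.1871, 0.0938]
orientation: [0.001, -0.134, 0.991, -0.0]
wrist_force: [-0.2, -1.3, -2.6]
finger_gap: 0.0204
grip_force: 60.3
```

Request:
move_arm(moves=[0.003,0.001,0,0,0.01,0.006,0.002,0,0,0.01,0.006,0.002,0,0,0.01])

```text
clock: 20.55
tcp_pos: [0.4719, -0.1851, 0.0932]
orientation: [-0.0, -0.133, 0.991, 0.0]
wrist_force: [-0.2, 0.3, -2.3]
finger_gap: 0.0207
grip_force: 60.3
```

```bash
python3 -c "
from h import *
st();arc((.582,-.155),-.06*np.arange(1,13))"
```

```text
{'clock': 20.55, 'tcp_pos': [0.4719, -0.1851, 0.0932], 'joint_pos': [-0.5324, 0.2781, -0.3784, 0.9145, 0.0002, -0.7992], 'wrist_force': [-0.201, 0.2837, -2.2729], 'ft_torque': [-0.0342, 0.0963, 0.0362], 'finger_gap': 0.0207} psi 105.28416413923406
-0.0016, 0.0067, 0, -0.06, 0.01, -0.0028, 0.0134, 0, -0.12, 0.01, -0.0036, 0.0202, 0, -0.18, 0.01, -0.0040, 0.0270, 0, -0.24, 0.01, -0.0040, 0.0339, 0, -0.30, 0.01, -0.0036, 0.0407, 0, -0.36, 0.01, -0.0027, 0.0475, 0, -0.42, 0.01, -0.0015, 0.0542, 0, -0.48, 0.01, 0.0002, 0.0609, 0, -0.54, 0.01, 0.0022, 0.0674, 0, -0.60, 0.01, 0.0046, 0.0738, 0, -0.66, 0.01, 0.0074, 0.0801, 0, -0.72, 0.01,
```

Request:
move_arm(moves=[-0.0016,0.0067,0,-0.06,0.01,-0.0028,0.0134,0,-0.12,0.01,-0.0036,0.0202,0,-0.18,0.01,-0.004,0.027,0,-0.24,0.01,-0.004,0.0339,0,-0.3,0.01,-0.0036,0.0407,0,-0.36,0.01,-0.0027,0.0475,0,-0.42,0.01,-0.0015,0.0542,0,-0.48,0.01,0.0002,0.0609,0,-0.54,0.01,0.0022,0.0674,0,-0.6,0.01,0.0046,0.0738,0,-0.66,0.01,0.0074,0.0801,0,-0.72,0.01], newtons=110)

```text
clock: 21.55
tcp_pos: [0.4782, -0.1044, 0.093]
orientation: [-0.001, 0.226, 0.974, 0.0]
wrist_force: [-0.1, 1.6, -2.8]
finger_gap: 0.0192
grip_force: 109.9
```

```bash
python3 -c "
from h import *
st();arc((.582,-.155),-.06*np.arange(1,8))"
```

```text
{'clock': 21.55, 'tcp_pos': [0.4782, -0.1044, 0.093], 'joint_pos': [-0.3795, 0.2487, -0.4193, 0.9044, 0.0005, 0.0757], 'wrist_force': [-0.1458, 1.5909, -2.7792], 'ft_torque': [0.2773, 0.0929, 0.6069], 'finger_gap': 0.0192} psi 63.920988790517924
0.0032, 0.0061, 0, -0.06, 0.01, 0.0068, 0.0121, 0, -0.12, 0.01, 0.0107, 0.0178, 0, -0.18, 0.01, 0.0150, 0.0232, 0, -0.24, 0.01, 0.0196, 0.0284, 0, -0.30, 0.01, 0.0245, 0.0333, 0, -0.36, 0.01, 0.0297, 0.0379, 0, -0.42, 0.01,
```

Request:
move_arm(moves=[0.0032,0.0061,0,-0.06,0.01,0.0068,0.0121,0,-0.12,0.01,0.0107,0.0178,0,-0.18,0.01,0.015,0.0232,0,-0.24,0.01])

```text
clock: 21.88
tcp_pos: [0.4931, -0.081, 0.093]
orientation: [-0.001, 0.341, 0.94, 0.0]
wrist_force: [-0.9, 2.8, -2.0]
finger_gap: 0.0189
grip_force: 109.9
```

```bash
python3 -c "
from h import *
st();arc((.582,-.155),-.06*np.arange(1,4))"
```

```text
{'clock': 21.8833, 'tcp_pos': [0.4931, -0.081, 0.093], 'joint_pos': [-0.3242, 0.267, -0.3944, 0.9115, 0.0009, 0.3708], 'wrist_force': [-0.9145, 2.8146, -1.9525], 'ft_torque': [0.3558, 0.2513, 0.6576], 'finger_gap': 0.0189} psi 50.18468689255401
0.0046, 0.0052, 0, -0.06, 0.01, 0.0095, 0.0101, 0, -0.12, 0.01, 0.0147, 0.0147, 0, -0.18, 0.01,
```

Request:
move_arm(moves=[0.0046,0.0052,0,-0.06,0.01,0.0095,0.0101,0,-0.12,0.01])

```text
clock: 22.05
tcp_pos: [0.5027, -0.0716, 0.0931]
orientation: [-0.001, 0.396, 0.918, -0.0]
wrist_force: [-0.7, -2.4, -2.7]
finger_gap: 0.019
grip_force: 110.1
```

```bash
python3 -c "
from h import *
st();arc((.582,-.155),-.06*np.arange(1,4))"
```

```text
{'clock': 22.05, 'tcp_pos': [0.5027, -0.0716, 0.0931], 'joint_pos': [-0.2992, 0.2808, -0.375, 0.9165, -0.0007, 0.5154], 'wrist_force': [-0.7131, -2.4273, -2.677], 'ft_torque': [-0.5277, 0.269, 0.9972], 'finger_gap': 0.019} psi 43.3251914722418
0.0051, 0.0046, 0, -0.06, 0.01, 0.0106, 0.0089, 0, -0.12, 0.01, 0.0162, 0.0128, 0, -0.18, 0.01,
```

Request:
move_arm(moves=[0.0051,0.0046,0,-0.06,0.01,0.0051,0.0046,0,-0.06,0.01])

```text
clock: 22.22
tcp_pos: [0.5087, -0.0676, 0.0931]
orientation: [0.0, 0.423, 0.906, -0.001]
wrist_force: [-0.6, -4.7, -3.9]
finger_gap: 0.0187
grip_force: 109.8
```

```bash
python3 -c "
from h import *
st();arc((.582,-.155),.05*np.arange(1,8))
a=save('top','t9')"
```

```text
{'clock': 22.2167, 'tcp_pos': [0.5087, -0.0676, 0.0931], 'joint_pos': [-0.2876, 0.2892, -0.3631, 0.9188, -0.0019, 0.5856], 'wrist_force': [-0.6308, -4.69, -3.8888], 'ft_torque': [-0.7309, 0.0895, 0.7384], 'finger_gap': 0.0187} psi 39.967577295164276
-0.0043, -0.0038, 0, 0.05, 0.01, -0.0084, -0.0078, 0, 0.10, 0.01, -0.0122, -0.0119, 0, 0.15, 0.01, -0.0159, -0.0163, 0, 0.20, 0.01, -0.0193, -0.0209, 0, 0.25, 0.01, -0.0225, -0.0256, 0, 0.30, 0.01, -0.0255, -0.0304, 0, 0.35, 0.01,
```

Request:
move_arm(moves=[-0.0084,-0.0078,0,0.1,0.01,-0.0159,-0.0163,0,0.2,0.01,-0.0225,-0.0256,0,0.3,0.01,-0.0225,-0.0256,0,0.3,0.01], newtons=60)

```text
clock: 22.6
tcp_pos: [0.4859, -0.0934, 0.0934]
orientation: [0.0, 0.282, 0.96, 0.001]
wrist_force: [2.6, 2.0, -3.9]
finger_gap: 0.0189
grip_force: 109.6
```

```bash
python3 -c "
from h import *
st()"
```

```text
{'clock': 22.6, 'tcp_pos': [0.4859, -0.0934, 0.0934], 'joint_pos': [-0.3535, 0.2558, -0.4086, 0.9056, 0.002, 0.2173], 'wrist_force': [2.6077, 2.0069, -3.9092], 'ft_torque': [0.5809, -0.4768, 0.4279], 'finger_gap': 0.0189} psi 57.29137421206033
```

```bash
python3 - <<'E'
from h import *
save("wrist","w7");a=save("top","t10")
for f in("w3","w5","w6","w7"):
    c=load(f);h=cv2.cvtColor(c[0],cv2.COLOR_RGB2HSV);m=((abs(h[...,0].astype(int)-110)<14)&(h[...,1]>130)&(h[...,2]>50)).astype(np.uint8)
    m[:, :200]=0;m[:,300:]=0;m[235:]=0
    ys=np.arange(100,230,4);cx=[];wd=[]
    for y in ys:
        x=np.nonzero(m[y])[0]
        cx.append((x.min()+x.max())/2 if len(x)>15 else np.nan);wd.append(len(x))
    cx=np.array(cx);k=np.isfinite(cx);print(f,k.sum(),np.polyfit(ys[k],cx[k],1),wd[::8])
c=a;I=cv2.cvtColor(c[0],cv2.COLOR_RGB2HSV)[175:215,225:300]
E
```

```text
w3 33 [-7.01036096e-02  2.63845477e+02] [55, 31, 53, 51, 50]
w5 33 [1.20320856e-02 2.47087344e+02] [59, 62, 59, 53, 52]
w6 33 [1.10335896e-01 2.32041277e+02] [71, 76, 83, 77, 51]
w7 33 [3.53860294e-02 2.42226994e+02] [58, 67, 62, 54, 51]
```

Request:
move_arm(moves=[0.0008,0.0013,0,-0.02,0.01,0.0008,0.0013,0,-0.02,0.01])

```text
clock: 22.87
tcp_pos: [0.4877, -0.091, 0.0934]
orientation: [0.0, 0.293, 0.956, 0.0]
wrist_force: [3.1, 0.5, -4.5]
finger_gap: 0.0192
grip_force: 109.6
```

```bash
python3 -c "
from h import *
st()"
```

```text
{'clock': 22.8667, 'tcp_pos': [0.4877, -0.091, 0.0934], 'joint_pos': [-0.3469, 0.2582, -0.4054, 0.9065, 0.0009, 0.2483], 'wrist_force': [3.1435, 0.4681, -4.4766], 'ft_torque': [0.3268, -0.4883, 0.2837], 'finger_gap': 0.0192} psi 55.898098650293015
```

Request:
move_arm(moves=[0.0006,0.0015,0,0,0.01,0.0003,0.002,0,0,0.01,0.0003,0.002,0,0,0.01])

```text
clock: 23.12
tcp_pos: [0.4877, -0.0898, 0.0934]
orientation: [0.0, 0.293, 0.956, -0.0]
wrist_force: [2.5, -1.5, -4.2]
finger_gap: 0.0189
grip_force: 109.5
```

```bash
python3 -c "
from h import *
st()"
```

```text
{'clock': 23.1167, 'tcp_pos': [0.4877, -0.0898, 0.0934], 'joint_pos': [-0.3435, 0.2579, -0.4058, 0.9064, -0.0009, 0.2502], 'wrist_force': [2.5309, -1.5085, -4.2323], 'ft_torque': [-0.2778, -0.4479, -0.0114], 'finger_gap': 0.0189} psi 55.98423006992491
```

Request:
move_arm(moves=[-0.0041,0.0028,0,0,0.01,-0.0083,0.0056,0,0,0.01,-0.0124,0.0084,0,0,0.01,-0.0124,0.0084,0,0,0.01])

```text
clock: 23.45
tcp_pos: [0.4764, -0.082, 0.0944]
orientation: [0.002, 0.293, 0.956, -0.001]
wrist_force: [0.3, -1.2, -1.5]
finger_gap: 0.0192
grip_force: 109.8
```

```bash
python3 -c "
from h import *
st()"
```

```text
{'clock': 23.45, 'tcp_pos': [0.4764, -0.082, 0.0944], 'joint_pos': [-0.3362, 0.2326, -0.4372, 0.897, -0.0009, 0.2578], 'wrist_force': [0.3498, -1.2487, -1.495], 'ft_torque': [-0.1827, -0.0855, -0.0406], 'finger_gap': 0.0192} psi 55.962193880742234
```

Request:
move_arm(moves=[-0.0075,0.005,0,0,0.01,-0.015,0.01,0,0,0.01,-0.0225,0.015,0,0,0.01,-0.03,0.02,0,0,0.01,-0.0375,0.025,0,0,0.01,-0.0455,0.0307,0,0,0.01,-0.0455,0.0307,0.04,0,0.01,-0.0455,0.0307,0.08,0,0.01,-0.0455,0.0307,0.12,0,0.01,-0.0455,0.0307,0.15,0,0.01,-0.0455,0.0307,0.15,0,0.01])

```text
clock: 24.37
tcp_pos: [0.4321, -0.0509, 0.2497]
orientation: [0.006, 0.292, 0.956, 0.0]
wrist_force: [0.8, -0.1, -1.9]
finger_gap: 0.0188
grip_force: 109.9
```

```bash
cat >> h.py <<'E'
def Rt(psi): # tool rotation, y axis at angle psi, z down
    y=np.array([np.cos(psi),np.sin(psi),0]);z=np.array([0,0,-1.]);return np.column_stack([np.cross(y,z),y,z])
E
python3 - <<'E'
from h import *
st()
c=save("wrist","w8");s=env.get_state();p=s["tcp_pos"];psi=np.pi/2-2*np.arctan2(*s["orientation"][1:3])
T=Rt(psi);rc=T.T@c[2].T; oc=T.T@(-c[2].T@c[3]-p)   # camera in tool
N=np.array([[.592,-.031,.104],[.582,-.155,.104]])
print(oc,proj(c,N))
for x in(.45,.5,.55):
  for y in(-.25,-.2,.0,.05,.1):
    for ps in (58,90):
      R2=(Rt(np.radians(ps))@rc).T;o=np.array([x,y,.24])+Rt(np.radians(ps))@oc;cc=(0,c[1],R2,-R2@o);u=proj(cc,N)
      if ((u>15).all()and(u[:,0]<497).all()and(u[:,1]<230).all()and((abs(u[:,0]-248)>65).all())):print(x,y,ps,u.round().tolist())
E
```

```text
{'clock': 24.3667, 'tcp_pos': [0.4321, -0.0509, 0.2497], 'joint_pos': [-0.3023, 0.0296, -0.2732, 1.2568, 0.0001, 0.2906], 'wrist_force': [0.7639, -0.0956, -1.866], 'ft_torque': [-0.0047, -0.1078, 0.0263], 'finger_gap': 0.0188} psi 56.033728835398506
[ 0.07759942 -0.00019135 -0.13734949] [[356.51940046 293.57427895]
 [246.67465235 343.58913439]]
0.5 -0.2 58 [[477.0, 163.0], [340.0, 225.0]]
0.55 -0.25 90 [[494.0, 221.0], [356.0, 211.0]]
0.55 -0.2 58 [[455.0, 111.0], [313.0, 179.0]]
0.55 0.05 90 [[158.0, 221.0], [16.0, 211.0]]
```

Request:
move_arm(moves=[0.025,-0.037,0,0.03,0.01,0.05,-0.075,0,0.03,0.01,0.075,-0.112,0,0.03,0.01,0.098,-0.149,0,0.03,0.01,0.098,-0.149,0,0.03,0.01,0.098,-0.149,0,0.03,0.01,0.098,-0.149,0,0.03,0.01])

```text
clock: 25.0
tcp_pos: [0.5262, -0.199, 0.241]
orientation: [-0.002, 0.278, 0.96, 0.001]
wrist_force: [0.4, 0.1, -3.1]
finger_gap: 0.0194
grip_force: 109.7
```

```bash
python3 - <<'E'
from h import *
st();c=save("wrist","w9")
N=np.array([[.592,-.031,.104],[.582,-.155,.104]]);u=proj(c,N).round().astype(int);print(u)
I=c[0][:,:,::-1]
cr=[cv2.resize(cv2.copyMakeBorder(I,60,60,60,60,0)[v+20:v+100,w+20:w+100],(400,400),interpolation=cv2.INTER_CUBIC) for w,v in u]
cv2.imwrite("pics/w9x.png",np.hstack(cr))
E
```

```text
{'clock': 25.0, 'tcp_pos': [0.5262, -0.199, 0.241], 'joint_pos': [-0.5045, 0.2924, 0.0214, 1.3045, 0.0005, 0.0599], 'wrist_force': [0.4205, 0.123, -3.0744], 'ft_torque': [0.1216, 0.1016, -0.0511], 'finger_gap': 0.0194} psi 57.66672050054194
[[466 140]
 [327 206]]
```

View pics/w9x.png

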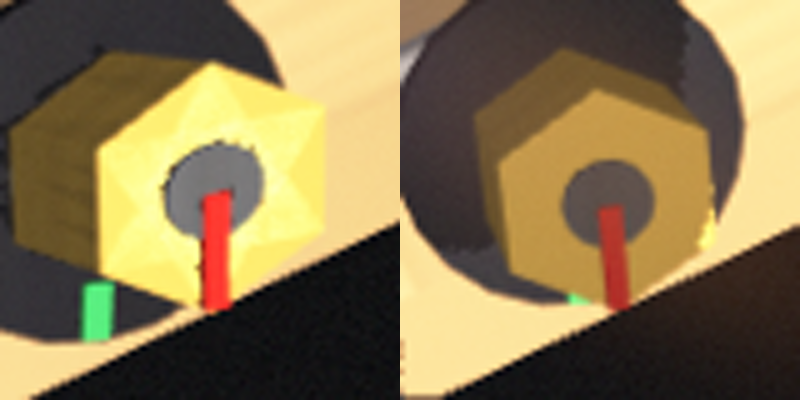

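```bash
python3 - <<'E'
from h import *
c=load("w9");A=lambda v:np.degrees(np.arctan2(v[1],v[0])).round(1)
for n,u,x0,ce,tip,g in(("L",(466,140),0,(215,188),(217,308),[(101,284),(97,340)]),("R",(327,206),400,(608,200),(621,308),[(578,298)]*2)):
    q=lambda p,z:onz(c,((p[0]-x0)/5+u[0]-40,p[1]/5+u[1]-40),z)
    C=q(ce,.104);print(n,C,"red",A(q(tip,.104)-C),np.linalg.norm(q(tip,.104)-C),"green dir",A(q(g[1],.072)-q(g[0],.072)),"green from centre",A(q(g[0],.072)-C),A(q(g[1],.072)-C),np.hypot(*(q(g[1],.072)-C)[:2]))
E
```

```text
L [ 0.59154545 -0.02838146  0.104     ] red -20.4 0.02046374810260464 green dir -26.4 green from centre -23.9 -24.7 0.03357306875357069
R [ 0.58278357 -0.15358701  0.104     ] red -21.9 0.020746088170929787 green dir 0.0 green from centre -26.0 -26.0 0.03260504088989968
```

The last view shows both red lines pointing toward their green ticks. The angles are -20° (L) and -22° (R), against about -25° for green and +21° for white. That gives about 0.74 rad of seating on both, well over 0.62. Now I'll lay the spanner back on its mat.

Request:
move_arm(moves=[-0.017,-0.037,0,0.12,0.01,-0.034,-0.074,0,0.24,0.01,-0.051,-0.111,0,0.36,0.01,-0.068,-0.148,0,0.48,0.01,-0.068,-0.148,0,0.6,0.01,-0.068,-0.148,0,0.645,0.01,-0.068,-0.148,-0.04,0.645,0.01,-0.068,-0.148,-0.08,0.645,0.01,-0.068,-0.148,-0.12,0.645,0.01,-0.068,-0.148,-0.16,0.645,0.01,-0.068,-0.148,-0.19,0.645,0.01,-0.068,-0.148,-0.19,0.645,0.01])

```text
clock: 26.05
tcp_pos: [0.4549, -0.3414, 0.0469]
orientation: [-0.004, -0.042, 0.999, 0.005]
wrist_force: [-1.5, 0.6, -2.8]
finger_gap: 0.0194
grip_force: 109.5
```

```bash
python3 -c "
from h import *
st()"
```

```text
{'clock': 26.05, 'tcp_pos': [0.4549, -0.3414, 0.0469], 'joint_pos': [-0.7849, 0.4398, -0.2645, 0.8796, 0.0002, -0.8682], 'wrist_force': [-1.4925, 0.636, -2.7932], 'ft_torque': [0.0778, 0.1276, -0.0245], 'finger_gap': 0.0194} psi 94.77332239795535
```

Request:
move_arm(moves=[0.001,-0.002,-0.01,0,0.01,0.001,-0.002,-0.02,0,0.01,0.001,-0.002,-0.028,0,0.01,0.001,-0.002,-0.031,0,0.01,0.001,-0.002,-0.031,0,0.01])

```text
clock: 26.47
tcp_pos: [0.4606, -0.3495, 0.0225]
orientation: [0.0, -0.041, 0.999, -0.0]
wrist_force: [-0.4, 0.5, -2.6]
finger_gap: 0.0191
grip_force: 109.7
```

```bash
python3 -c "
from h import *
st()"
```

```text
{'clock': 26.4667, 'tcp_pos': [0.4606, -0.3495, 0.0225], 'joint_pos': [-0.788, 0.4722, -0.2816, 0.8166, 0.0001, -0.8698], 'wrist_force': [-0.3908, 0.5479, -2.6447], 'ft_torque': [0.0064, 0.0366, -0.0101], 'finger_gap': 0.0191} psi 94.68672719678594
```

Request:
move_arm(moves=[0,0,-0.003,0,0.01,0,0,-0.005,0,0.01,0,0,-0.005,0,0.01,0,0,-0.005,0,0.01])

```text
clock: 26.8
tcp_pos: [0.4605, -0.3496, 0.0175]
orientation: [0.0, -0.041, 0.999, -0.0]
wrist_force: [-0.9, -0.3, -2.9]
finger_gap: 0.019
grip_force: 109.7
```

```bash
python3 -c "
from h import *
st()"
```

```text
{'clock': 26.8, 'tcp_pos': [0.4605, -0.3496, 0.0175], 'joint_pos': [-0.7882, 0.478, -0.2867, 0.8058, 0.0001, -0.8698], 'wrist_force': [-0.8508, -0.2809, -2.8644], 'ft_torque': [0.0291, 0.0595, 0.0226], 'finger_gap': 0.019} psi 94.67775215270079
```

Request:
move_arm(moves=[0,0,-0.0015,0,0.01,0,0,-0.0015,0,0.01,0,0,-0.0015,0,0.03,0,0,-0.0015,0,0.045,0,0,-0.0015,0,0.06,0,0,-0.0015,0,0.07,0,0,-0.0015,0,0.07,0,0,-0.0015,0,0.07,0,0,0.02,0,0.07,0,0,0.06,0,0.07,0,0,0.1,0,0.07,0,0,0.14,0,0.07])

```text
clock: 27.8
tcp_pos: [0.4599, -0.3489, 0.1583]
orientation: [-0.001, -0.041, 0.999, 0.001]
wrist_force: [1.0, -1.0, -0.5]
finger_gap: 0.0698
grip_force: 0.0
```

Request:
move_arm(moves=[-0.03,0.03,0.05,0,0.07,-0.03,0.03,0.08,0,0.07,-0.03,0.03,0.08,0,0.07])

```text
clock: 28.05
tcp_pos: [0.4308, -0.3195, 0.2439]
orientation: [0.003, -0.041, 0.999, -0.003]
wrist_force: [-0.5, -0.8, 0.5]
finger_gap: 0.0697
grip_force: 0.0
```

```bash
python3 - <<'E'
from h import *
st();c=save("wrist","w10");a=save("top","t11")
for n,q in(("w",c),("t",a)):
    h=cv2.cvtColor(q[0],cv2.COLOR_RGB2HSV);m=(abs(h[...,0].astype(int)-112)<12)&(h[...,1]>130)&(h[...,2]>40)
    N,l,st_,ce=cv2.connectedComponentsWithStats(m.astype(np.uint8))
    for i in range(1,N):
        if st_[i,4]>60:
            r=cv2.minAreaRect(np.argwhere(l==i)[:,::-1].astype(np.float32)); P=np.array([onz(q,p,.023)[:2] for p in cv2.boxPoints(r)]);print(n,ce[i],st_[i,4],P.round(3).tolist(),P.mean(0).round(4))
h=cv2.cvtColor(c[0],cv2.COLOR_RGB2HSV);m=((h[...,0]>5)&(h[...,0]<22)&(h[...,1]>90)&(h[...,2]>70)).astype(np.uint8)
N,l,s,ce=cv2.connectedComponentsWithStats(cv2.morphologyEx(m,cv2.MORPH_CLOSE,np.ones((25,25))))
i=1+s[1:,4].argmax();r=cv2.minAreaRect(np.argwhere(l==i)[:,::-1].astype(np.float32));P=np.array([onz(c,p,.003)[:2] for p in cv2.boxPoints(r)]);print("mat",s[i],P.round(3).tolist(),P.mean(0))
b=save("side","s9")
E
```

```text
{'clock': 28.05, 'tcp_pos': [0.4308, -0.3195, 0.2439], 'joint_pos': [-0.7879, 0.2303, -0.0538, 1.279, 0.0001, -0.87], 'wrist_force': [-0.524, -0.791, 0.5112], 'ft_torque': [-0.0391, -0.0224, 0.0165], 'finger_gap': 0.0697} psi 94.70372945523535
w [236.82667732 201.53514377] 1252 [[0.442, -0.347], [0.438, -0.327], [0.523, -0.313], [0.527, -0.335]] [ 0.4826 -0.3304]
t [460.78550383 131.42368886] 1697 [[0.846, -0.64], [0.843, -0.816], [0.728, -0.804], [0.731, -0.63]] [ 0.7868 -0.7222]
t [342.27225131 229.0104712 ] 191 [[0.525, -0.312], [0.529, -0.332], [0.443, -0.347], [0.439, -0.327]] [ 0.4844 -0.3298]
t [118.03125 259.3125 ] 96 [[0.421, 0.368], [0.421, 0.337], [0.391, 0.336], [0.392, 0.366]] [0.4063 0.352 ]
mat [  145    74   139   222 24622] [[0.63, -0.449], [0.354, -0.439], [0.345, -0.292], [0.62, -0.268]] [ 0.4871538  -0.36186955]
```

Request:
move_arm(moves=[0.01,0.04,0,0,0.05,0.01,0.08,0,0,0.0,0.01,0.12,0,0,0,0.01,0.16,0,0,0,0.01,0.2,0,0,0,0.01,0.24,0,0,0,0.01,0.28,0,0,0,0.01,0.32,0,0,0,0.01,0.36,0,0,0,0.01,0.4,0,0,0,0.01,0.44,0,0,0,0.01,0.48,0,0,0])

```text
clock: 29.2
tcp_pos: [0.4395, 0.1624, 0.2347]
orientation: [-0.002, -0.041, 0.999, -0.0]
wrist_force: [-0.0, -0.6, -0.7]
finger_gap: 0.0001
grip_force: 0.0
```

Request:
move_arm(moves=[0.01,0.04,0,0,0,0.02,0.08,0,0,0,0.02,0.12,0,0,0,0.02,0.14,0,0,0,0.02,0.14,0,0,0,0.02,0.14,0,0,0])

```text
clock: 29.7
tcp_pos: [0.4596, 0.3012, 0.2342]
orientation: [-0.002, -0.042, 0.999, -0.001]
wrist_force: [1.0, -0.8, -0.2]
finger_gap: 0.0001
grip_force: 0.0
```

```bash
python3 - <<'E'
from h import *
st();c=save("wrist","w11");a=load("t11")
cs={}
for n,q in(("w",c),("t",a),("s",load("s0"))):
    h=cv2.cvtColor(q[0],cv2.COLOR_RGB2HSV).astype(int)
    for k,lo,hi in(("blue",100,125),("yellow",22,34),("green",45,80)):
        m=((h[...,0]>=lo)&(h[...,0]<=hi)&(h[...,1]>130)&(h[...,2]>70)).astype(np.uint8)
        N,l,s,ce=cv2.connectedComponentsWithStats(m)
        for i in range(1,N):
            P=onz(q,ce[i],.052)
            if s[i,4]>40 and abs(P[1]-.337)<.04 and .35<P[0]<.6: print(n,k,ce[i].round(1),s[i].tolist(),P.round(4));cs.setdefault(k,[]).append((q,ce[i]))
for k,v in cs.items(): 
    if len(v)>1: print(k,tri(*zip(*v[:2])).round(4),tri(*zip(*v)).round(4))
E
```

```text
{'clock': 29.7, 'tcp_pos': [0.4596, 0.3012, 0.2342], 'joint_pos': [0.4342, 0.269, -0.0268, 1.2798, -0.0003, 0.35], 'wrist_force': [0.974, -0.7877, -0.1928], 'ft_torque': [-0.0114, 0.0273, -0.0185], 'finger_gap': 0.0001} psi 94.82423224021562
w blue [298.5 112.2] [282, 96, 34, 34, 909] [0.4029 0.3422 0.052 ]
w yellow [288.2 183. ] [273, 167, 32, 32, 765] [0.472  0.3409 0.052 ]
w green [281.1 243. ] [265, 231, 29, 29, 492] [0.5379 0.3411 0.052 ]
t blue [118.  259.3] [113, 254, 11, 11, 96] [0.4064 0.3406 0.052 ]
t yellow [119.3 235.5] [114, 231, 12, 10, 95] [0.4759 0.3393 0.052 ]
t green [120.9 212. ] [116, 207, 11, 11, 91] [0.5457 0.3372 0.052 ]
s blue [264.5 315.1] [258, 309, 14, 13, 144] [0.4032 0.3459 0.052 ]
s yellow [237.7 307.2] [232, 302, 13, 12, 117] [0.4723 0.3447 0.052 ]
s green [212.1 299.7] [206, 294, 13, 12, 123] [0.5416 0.3435 0.052 ]
blue [0.4048 0.3443 0.0411] [0.4047 0.3424 0.0479]
yellow [0.4757 0.343  0.041 ] [0.4745 0.3411 0.0475]
green [0.5473 0.3441 0.0331] [0.5438 0.3402 0.0464]
```

Request:
move_arm(moves=[-0.028,0.02,-0.03,0,0,-0.056,0.041,-0.06,0,0,-0.056,0.041,-0.1,0,0,-0.056,0.041,-0.14,0,0,-0.056,0.041,-0.16,0,0,-0.056,0.041,-0.168,0,0,-0.056,0.041,-0.173,0,0,-0.056,0.041,-0.178,0,0,-0.056,0.041,-0.181,0,0,-0.056,0.041,-0.181,0,0])

```text
clock: 30.58
tcp_pos: [0.4057, 0.3415, 0.0574]
orientation: [0.001, -0.04, 0.999, 0.0]
wrist_force: [0.3, -0.5, 2.7]
finger_gap: -0.0001
grip_force: 1.4
```

```bash
python3 -c "
from h import *
st()"
```

```text
{'clock': 30.5833, 'tcp_pos': [0.4057, 0.3415, 0.0574], 'joint_pos': [0.5485, 0.3537, -0.3699, 0.8449, -0.0006, 0.4678], 'wrist_force': [0.3459, -0.4892, 2.6581], 'ft_torque': [-0.3859, 0.0227, 0.0157], 'finger_gap': -0.0001} psi 94.62602650596429
```

Request:
move_arm(moves=[0,0,-0.003,0,0,0,0,-0.006,0,0,0,0,-0.007,0,0,0,0,-0.007,0,0,0,0,-0.007,0,0])

```text
clock: 31.0
tcp_pos: [0.4061, 0.342, 0.0537]
orientation: [0.003, -0.041, 0.999, 0.001]
wrist_force: [-6.3, -7.1, 28.0]
finger_gap: 0.0001
grip_force: 14.1
```

```bash
python3 -c "
from h import *
st()"
```

```text
{'clock': 31.0, 'tcp_pos': [0.4061, 0.342, 0.0537], 'joint_pos': [0.5495, 0.357, -0.376, 0.8328, -0.0013, 0.4678], 'wrist_force': [-6.2554, -7.1205, 28.0063], 'ft_torque': [-1.486, 1.2455, -0.0255], 'finger_gap': 0.0001} psi 94.67936554997495
```

Request:
move_arm(moves=[0,0,0.02,0,0,0,0,0.04,0,0,0.035,0,0.04,0,0,0.069,-0.001,0.04,0,0,0.069,-0.001,0.04,0,0,0.069,-0.001,0.025,0,0,0.069,-0.001,0.015,0,0,0.069,-0.001,0.008,0,0,0.069,-0.001,0.004,0,0,0.069,-0.001,0.001,0,0,0.069,-0.001,0.001,0,0,0.069,-0.001,0.001,0,0])

```text
clock: 32.0
tcp_pos: [0.4732, 0.3406, 0.0537]
orientation: [0.001, -0.041, 0.999, 0.0]
wrist_force: [-5.6, -5.8, 23.0]
finger_gap: 0.0
grip_force: 11.6
```

```bash
python3 -c "
from h import *
st()"
```

```text
{'clock': 32.0, 'tcp_pos': [0.4732, 0.3406, 0.0537], 'joint_pos': [0.4866, 0.4458, -0.2352, 0.8879, -0.0008, 0.4043], 'wrist_force': [-5.6432, -5.8317, 22.9639], 'ft_torque': [-1.1015, 1.3569, 0.0121], 'finger_gap': 0.0} psi 94.7144465310054
```

Request:
move_arm(moves=[0,0,0.02,0,0,0,0,0.04,0,0,0.035,0,0.04,0,0,0.07,-0.001,0.04,0,0,0.07,-0.001,0.04,0,0,0.07,-0.001,0.025,0,0,0.07,-0.001,0.015,0,0,0.07,-0.001,0.008,0,0,0.07,-0.001,0.004,0,0,0.07,-0.001,0.0,0,0,0.07,-0.001,0.0,0,0,0.07,-0.001,0.0,0,0])

```text
clock: 33.0
tcp_pos: [0.5424, 0.3394, 0.0538]
orientation: [0.0, -0.041, 0.999, -0.0]
wrist_force: [-7.4, -4.5, 21.0]
finger_gap: 0.0003
grip_force: 10.6
```

```bash
python3 -c "
from h import *
st()"
```

```text
{'clock': 33.0, 'tcp_pos': [0.5424, 0.3394, 0.0538], 'joint_pos': [0.434, 0.543, -0.0714, 0.9559, -0.0006, 0.3516], 'wrist_force': [-7.4478, -4.5014, 21.0399], 'ft_torque': [-1.0101, 1.5722, 0.0416], 'finger_gap': 0.0003} psi 94.72263287274079
```

Request:
move_arm(moves=[0,0,0.02,0,0,0,0,0.05,0,0,0,0,0.09,0,0,0,0,0.13,0,0,-0.04,0,0.15,0,0,-0.04,0,0.15,0,0])

```text
clock: 33.5
tcp_pos: [0.5014, 0.341, 0.2062]
orientation: [0.002, -0.042, 0.999, 0.002]
wrist_force: [-0.8, 0.2, -0.8]
finger_gap: -0.0002
grip_force: 0.0
```

```bash
python3 - <<'E'
from h import *
st();a=save("top","t12");b0=load("t0")
h=cv2.cvtColor(a[0],cv2.COLOR_RGB2HSV);m=(abs(h[...,0].astype(int)-112)<12)&(h[...,1]>130)&(h[...,2]>40)
N,l,s,ce=cv2.connectedComponentsWithStats(m.astype(np.uint8))
for i in range(1,N):
    if s[i,4]>60:
        r=cv2.minAreaRect(np.argwhere(l==i)[:,::-1].astype(np.float32)); print(ce[i],s[i,4],[onz(a,p,.023)[:2].round(3).tolist() for p in cv2.boxPoints(r)])
# bystanders and mat: image shift between start and now
for n,(x0,x1,y0,y1) in{"gear":(212,244,128,160),"knee":(262,296,120,150),"gauge":(168,198,115,150),"stand":(176,314,172,218)}.items():
    T=cv2.cvtColor(b0[0][y0:y1,x0:x1],cv2.COLOR_RGB2GRAY);S=cv2.cvtColor(a[0][y0-6:y1+6,x0-6:x1+6],cv2.COLOR_RGB2GRAY)
    r=cv2.minMaxLoc(cv2.matchTemplate(S,T,cv2.TM_CCOEFF_NORMED));print(n,round(r[1],3),np.array(r[3])-6)
E
```

```text
{'clock': 33.5, 'tcp_pos': [0.5014, 0.341, 0.2062], 'joint_pos': [0.4642, 0.3799, 0.0603, 1.2455, 0.0013, 0.3806], 'wrist_force': [-0.7864, 0.1718, -0.8474], 'ft_torque': [0.0282, 0.06, -0.0065], 'finger_gap': -0.0002} psi 94.79297916486391
[460.82328605 131.52304965] 1692 [[0.846, -0.64], [0.843, -0.816], [0.728, -0.804], [0.731, -0.63]]
[343.42750929 234.57992565] 269 [[0.526, -0.313], [0.529, -0.333], [0.41, -0.352], [0.406, -0.332]]
[118.10204082 259.28571429] 98 [[0.421, 0.368], [0.421, 0.337], [0.391, 0.336], [0.392, 0.366]]
gear 1.0 [0 0]
knee 1.0 [0 0]
gauge 1.0 [0 0]
stand 0.995 [0 0]
```

```bash
python3 -c "
from h import *
print(env.hand_in())"
```

```text
the job is handed in; nothing more can be done
None
```

The job is handed in, though no verdict came back: both nuts measured hand tight and then pulled to about 0.74 rad with the spanner (0.62 needed), the spanner lies on its mat about 28 mm from the middle and lengthwise, blue, yellow and green were each pressed to the bottom in that order, and the knee plate, gear and gauge block have not moved.

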